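# Reload the blood test card reader

## Robot

A 7-joint arm with a two-finger parallel gripper is mounted at the origin on the work surface. World frame = base frame: x ahead of the robot, y to its left, z up, the work surface at z = 0. Lengths are in m, angles in rad, forces in N, time in s.
With the tool pointing down it reaches from about 0.4 to 0.925 m from the base axis. Payload 5.6 kg.
Tool frame: the origin (TCP) lies between the finger pads; the fingertips stand robot.tip_reach ahead of it and the grasp point (between the pads) lies 3 mm ahead of it (robot.tip_reach is the distance from the TCP to the fingertips, in m); z points along the fingers, y is the line along which they close (so a half turn about z gives the same grasp; the last joint's range is limited). The gripper opens to 85 mm and grips with 20 to 120 N. Pads are 22 mm wide; open, the fingers measure 114 mm over their backs; the gripper's body (76 mm by 85 mm) begins 54 mm behind the grasp point. The pads swing forward as they close: fully open they stand 13 mm farther back than shut.
Start: joints at [-1.371, 0.468, -0.012, 1.603, 0.006, 1.071, -0.056], TCP at [0.156, 0.631, 0.216] pointing down, gripper open.
Joint ranges: [-2.53, 2.53], [-0.31, 2.02], [-1.57, 1.55], [0.28, 2.44], [-1.29, 4.43], [0.15, 1.84], [-2.92, 2.92]. Speed limits (rad/s): [2.57, 2.57, 3.14, 3.14, 3.14, 3.14, 3.14].

## Interface

Orientations are given as a unit quaternion [w, x, y, z].
In Python, from plant import robot gives the robot as it stands.
- The arm moves only by the shell command python3 -m handwheel 'ROWS'. ROWS is JSON, a list of rows, each an object of numbers: "ax", "ay", "az": the turn, a rotation vector about the world's x, y, z in degrees; "x", "y", "z": the shift along the world's x, y, z in mm; "grip": the opening, from -1 (shut) to 1 (fully open). A call has 1 to 8 rows; each row is the pose to reach, as a shift and turn from the pose commanded when the call began; what a row does not reach only later rows make up. A row lasts 1/12 s, in which the tool goes at most 41.7 mm and 7.16 degrees, less where a joint would pass 70% of its speed; a pose out of reach is approached as far as the arm can. A call with a gripper value outside its range is refused whole. The fingers move at their own pace and stop on an object; the grip force is fixed at half the most. Time passes only in rows, so rows that repeat a pose let the fingers close. It gives the time, the measured TCP pose, the force, the opening and the grip force at its end, in the units of the state.
- robot.observe(): the state, without advancing time (a new reading comes with each control period).
- robot.snapshot(name): name is "scene" or "top"; returns the picture (384x512x3 uint8, red, green, blue); there is no depth.
- robot.camera_params(name): a dict with "camera_matrix" (3x3 intrinsics, pixels), "rvec" (rotation vector, rad) and "tvec" (3), from world to camera coordinates, as OpenCV has them. Camera axes: x right, y down, z forward; pixel columns grow to the right and rows downward; lengths in m; the calibration is good to about 2 mm. A picture is of the moment at which its call begins. camera_params takes no time and is no camera call.
- robot.close_job(): hands the job in; it is judged then, once.
The state is a dict: "time": time; "joint_positions": joint angles; "qvel": joint speeds; "tau": joint torques, N m; "tcp_pos": TCP position; "eef_rot": TCP orientation; "contact_force": force on the tool from outside, world axes, zero at the start; "ft_torque": the same for the moment, N m; "opening": finger opening in m; "grasp_force": force on a finger pad.
Only numpy, scipy, OpenCV 4.12 (cv2) and the standard library are available. Lean on these libraries where they do the work, as an engineer would, in place of code of your own. Each camera call takes 0.05 s, during which the arm holds its last target. There are 200 camera calls.

## Task

First pull the used red-finned card out of the reader and lay it flat in the steel tray. Then slide every test card on the bench edgewise, plate first, fully home into the slot of the bay with its own colour and press that bay's cap all the way down; when all are in, press the orange start button right in. Do not knock over the specimen pots; whatever is disturbed on the way must be put right.

Things in the scene. Friction and masses are not known exactly. Their poses are not given: they have to be found in the camera images.
- card_blue_fin (a point): test card with a blue fin (may be absent; all sizes here in mm). A white plate 100 long (its x) x 50 wide (its y) x 6 thick, carrying one upright blue fin 24 long (x) x 12 thick (y) x 46 high, fin top 52 above the plate's underside. This point is the middle of the fin, 29 above the plate's underside; the plate reaches 84 ahead (+x) of the point and 16 behind. The +x end goes into the slot first. 60 g.
- bay_blue: bay with blue stripe and cap (mm). Origin: centre of its underside, 20 above the bench; x points into the slot. Housing x -32 to +32, 71 wide, 30 high; slot open to -x, 55 wide, from z 6 (floor) to z 17 (roof), stop at x +28; its floor runs forward as an open ledge to x -57. A card fully home touches the stop and lies on the floor: fin point at x -56, y 0, z 35.
- cap_blue_top (a point): centre of the top face of the blue hold-down cap, a 28 mm diameter push cap on the roof of that bay, at the bay's x +8, y 0, z 44 mm when fully up and z 34 mm when fully down.
- cap_blue (a joint): travel of that cap in m: 0 fully up, 0.010 fully down; about 5 N moves it and it stays where it is left.
- card_green_fin (a point): test card with a green fin (may be absent; all sizes here in mm). A white plate 100 long (its x) x 50 wide (its y) x 6 thick, carrying one upright green fin 24 long (x) x 12 thick (y) x 46 high, fin top 52 above the plate's underside. This point is the middle of the fin, 29 above the plate's underside; the plate reaches 84 ahead (+x) of the point and 16 behind. The +x end goes into the slot first. 60 g.
- bay_green: bay with green stripe and cap (mm). Origin: centre of its underside, 20 above the bench; x points into the slot. Housing x -32 to +32, 71 wide, 30 high; slot open to -x, 55 wide, from z 6 (floor) to z 17 (roof), stop at x +28; its floor runs forward as an open ledge to x -57. A card fully home touches the stop and lies on the floor: fin point at x -56, y 0, z 35.
- cap_green_top (a point): centre of the top face of the green hold-down cap, a 28 mm diameter push cap on the roof of that bay, at the bay's x +8, y 0, z 44 mm when fully up and z 34 mm when fully down.
- cap_green (a joint): travel of that cap in m: 0 fully up, 0.010 fully down; about 5 N moves it and it stays where it is left.
- card_yellow_fin (a point): test card with a yellow fin (may be absent; all sizes here in mm). A white plate 100 long (its x) x 50 wide (its y) x 6 thick, carrying one upright yellow fin 24 long (x) x 12 thick (y) x 46 high, fin top 52 above the plate's underside. This point is the middle of the fin, 29 above the plate's underside; the plate reaches 84 ahead (+x) of the point and 16 behind. The +x end goes into the slot first. 60 g.
- bay_yellow: bay with yellow stripe and cap (mm). Origin: centre of its underside, 20 above the bench; x points into the slot. Housing x -32 to +32, 71 wide, 30 high; slot open to -x, 55 wide, from z 6 (floor) to z 17 (roof), stop at x +28; its floor runs forward as an open ledge to x -57. A card fully home touches the stop and lies on the floor: fin point at x -56, y 0, z 35.
- cap_yellow_top (a point): centre of the top face of the yellow hold-down cap, a 28 mm diameter push cap on the roof of that bay, at the bay's x +8, y 0, z 44 mm when fully up and z 34 mm when fully down.
- cap_yellow (a joint): travel of that cap in m: 0 fully up, 0.010 fully down; about 5 N moves it and it stays where it is left.
- card_violet_fin (a point): test card with a violet fin (may be absent; all sizes here in mm). A white plate 100 long (its x) x 50 wide (its y) x 6 thick, carrying one upright violet fin 24 long (x) x 12 thick (y) x 46 high, fin top 52 above the plate's underside. This point is the middle of the fin, 29 above the plate's underside; the plate reaches 84 ahead (+x) of the point and 16 behind. The +x end goes into the slot first. 60 g.
- bay_violet: bay with violet stripe and cap (mm). Origin: centre of its underside, 20 above the bench; x points into the slot. Housing x -32 to +32, 71 wide, 30 high; slot open to -x, 55 wide, from z 6 (floor) to z 17 (roof), stop at x +28; its floor runs forward as an open ledge to x -57. A card fully home touches the stop and lies on the floor: fin point at x -56, y 0, z 35.
- cap_violet_top (a point): centre of the top face of the violet hold-down cap, a 28 mm diameter push cap on the roof of that bay, at the bay's x +8, y 0, z 44 mm when fully up and z 34 mm when fully down.
- cap_violet (a joint): travel of that cap in m: 0 fully up, 0.010 fully down; about 5 N moves it and it stays where it is left.
- spent_fin (a point): used card with a red fin and a grey plate, same shape and sizes as the test cards (point at the middle of the fin, 29 mm above the plate's underside; the plate reaches 84 mm ahead (+x) and 16 mm behind). It starts in a bay's slot, fully home or up to 6 mm short of it, with that bay's cap up.
- tray: steel discard tray 110 (x) x 170 (y) x 22 mm high, walls and floor 4 mm thick, open on top, fixed. Origin: centre of its underside, on the bench.
- start_top (a point): centre of the top of the orange start button (28 mm diameter) at the left end of the reader's plinth; pushed straight down.
- start (a joint): travel of the start button in m: 0 out, 0.006 fully in; springs back, about 5 N fully in.
- pot_a: specimen pot with yellow lid, 44 mm diameter, 55 mm high; a bystander, to stay upright. Origin at the centre of its underside.
- pot_b: specimen pot with white lid, 44 mm diameter, 55 mm high; a bystander, to stay upright. Origin at the centre of its underside.

How it is judged:
On the way, in this order (a step that is already met when the one before it is completed fails the run):
1. the used card lies flat in the tray (x of spent_fin in the frame of tray between -0.051 and 0.051 m and y of spent_fin in the frame of tray between -0.081 and 0.081 m and z of spent_fin in the frame of tray below 0.04 m and angle between spent_fin's own z axis and vertical below 0.15 rad), for 0.2 s.
2. every test card present is fully home in the bay of its colour, with that bay's cap down (x of card_blue_fin in the frame of bay_blue between -0.061 and -0.05 m and y of card_blue_fin in the frame of bay_blue between -0.006 and 0.006 m and z of card_blue_fin in the frame of bay_blue between 0.03 and 0.041 m and angle between the x axis of card_blue_fin and the x axis of bay_blue, either way round below 0.1 rad and z of cap_blue_top in the frame of card_blue_fin below 0.002 m and x of card_green_fin in the frame of bay_green between -0.061 and -0.05 m and y of card_green_fin in the frame of bay_green between -0.006 and 0.006 m and z of card_green_fin in the frame of bay_green between 0.03 and 0.041 m and angle between the x axis of card_green_fin and the x axis of bay_green, either way round below 0.1 rad and z of cap_green_top in the frame of card_green_fin below 0.002 m and x of card_yellow_fin in the frame of bay_yellow between -0.061 and -0.05 m and y of card_yellow_fin in the frame of bay_yellow between -0.006 and 0.006 m and z of card_yellow_fin in the frame of bay_yellow between 0.03 and 0.041 m and angle between the x axis of card_yellow_fin and the x axis of bay_yellow, either way round below 0.1 rad and z of cap_yellow_top in the frame of card_yellow_fin below 0.002 m and x of card_violet_fin in the frame of bay_violet between -0.061 and -0.05 m and y of card_violet_fin in the frame of bay_violet between -0.006 and 0.006 m and z of card_violet_fin in the frame of bay_violet between 0.03 and 0.041 m and angle between the x axis of card_violet_fin and the x axis of bay_violet, either way round below 0.1 rad and z of cap_violet_top in the frame of card_violet_fin below 0.002 m), for 0.2 s.
3. the start button is pressed right in (value of joint start above 0.0045 m), for 0.05 s.
At the end, for the whole second after the job is handed in: Used card flat (0.15 rad) with its fin in the tray; each card present in its own-colour slot within 5 mm of home, on the floor (5 mm), square (0.1 rad), cap down within 3 mm; start then pressed past 4.5 mm; pots upright (0.3 rad) (all of step 1 and all of step 2 and angle between each of pot_a, pot_b's own z axis and vertical below 0.3 rad); the robot touches nothing.
It fails at once if the yellow-lidded pot is knocked over (angle between pot_a's own z axis and vertical above 0.6 rad).
It fails at once if the white-lidded pot is knocked over (angle between pot_b's own z axis and vertical above 0.6 rad).
Of card_blue, card_green, card_yellow, card_violet only 3 to 4 are there at a start; the rules pass over those that are not, and their reading is None.
At some moment in a run one of card_blue, card_green, card_yellow, card_violet may be knocked a few centimetres aside while the robot is not near it.
Once in a run the grip may slacken for a moment while it holds something.
It also fails if it takes over 210 s, if anything falls off the work surface, if the arm or the gripper's body presses on something with over 40 N, if the wrist force passes 120 N, or if a joint passes its speed limit or range.

## Working session

There is one attempt and no reset: what is moved stays moved. The work goes in short steps, Python scripts to look and compute and a shell command to move; the robot and the scene stay as the last step left them, time stands still between calls to the robot, and variables do not carry over. Pictures are saved under pics/ and viewed, at most 14 in all, crops included, and the job is handed in when it is done.

```bash
mkdir -p pics; ls
python3 - <<'E'
from plant import robot
import cv2
for n in("scene","top"):
    cv2.imwrite(f"pics/{n}0.png",robot.snapshot(n)[:,:,::-1])
    print(n,robot.camera_params(n))
print(robot.observe(),robot.tip_reach)
E
```

```text
pics
scene {'camera_matrix': array([[449.96350738,   0.        , 254.03470431],
       [  0.        , 449.96350738, 196.46175947],
       [  0.        ,   0.        ,   1.        ]]), 'rvec': array([ 0.8219612 ,  2.6105583 , -1.00776544]), 'tvec': array([ 0.47080692, -0.21005288,  1.55123487])}
top {'camera_matrix': array([[428.35503463,   0.        , 255.98233088],
       [  0.        , 428.35503463, 198.92331429],
       [  0.        ,   0.        ,   1.        ]]), 'rvec': array([ 2.1692107 , -2.11302181,  0.14642657]), 'tvec': array([-0.01949141,  0.57087213,  1.03531029])}
{'time': 0.1, 'joint_positions': array([-1.37099627,  0.46831359, -0.01158907,  1.6034723 ,  0.00599003,
        1.07140023, -0.05630571]), 'qvel': array([-1.53501428e-03,  8.23141354e-05, -2.34403649e-04, -1.26859142e-03,
       -1.18190592e-03, -1.20323817e-03,  4.81127312e-05]), 'tau': array([ 6.66603646e-04, -5.33518052e+01,  2.14735192e-02, -2.51965034e+01,
        1.15141182e-02,  4.29136155e-03, -5.54446132e-06]), 'tcp_pos': array([0.15622457, 0.63043667, 0.21484222]), 'eef_rot': array([-3.92680947e-05,  1.21145459e-01,  9.92634459e-01, -7.78556174e-04]), 'contact_force': array([ 0.90792552,  1.18848307, -0.14578594]), 'ft_torque': array([-0.01616096,  0.05272495, -0.01714906]), 'grasp_force': 0.0, 'opening': 0.08515507173702073} 0.022
```

View pics/scene0.png

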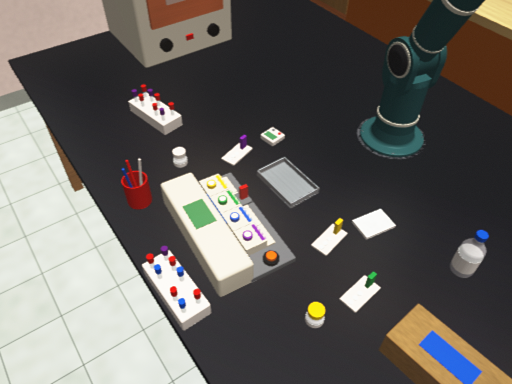

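View pics/top0.png

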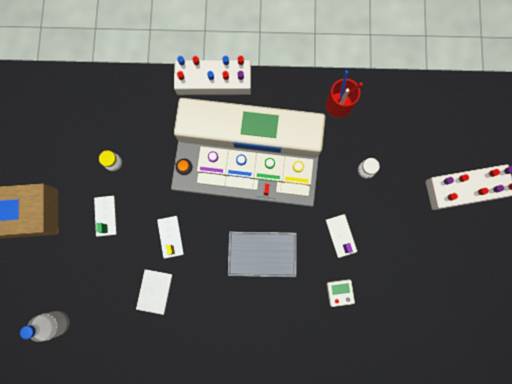

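The top view shows the reader with violet, blue, green and yellow bays (caps at about (212,157) to (298,166)). The red fin at (266,188) is in the green bay. The green (102,228), yellow (170,250) and violet (347,248) cards are on the bench and there is no blue card. The tray is at (262,254), the start button at (183,166) and the pots at (110,160) and (370,168).

```bash
cat > h.py <<'E'
import cv2, numpy as np
from plant import robot
P={}
for n in("scene","top"):
    c=robot.camera_params(n); R=cv2.Rodrigues(c["rvec"])[0]; P[n]=(c["camera_matrix"],R,np.array(c["tvec"]).ravel())
def ray(n,uv):
    K,R,t=P[n]; d=R.T@np.linalg.solve(K,[uv[0],uv[1],1.]); return -R.T@t,d/np.linalg.norm(d)
def plane(n,uv,z):
    o,d=ray(n,uv); return o+d*(z-o[2])/d[2]
def tri(us,ut):
    A=[];b=[]
    for n,u in(("scene",us),("top",ut)):
        o,d=ray(n,u); M=np.eye(3)-np.outer(d,d); A.append(M); b.append(M@o)
    p=np.linalg.lstsq(np.vstack(A),np.hstack(b),rcond=None)[0]
    return p, [np.linalg.norm(A[i]@p-b[i])*1e3 for i in(0,1)]
def proj(n,p):
    K,R,t=P[n]; q=K@(R@np.asarray(p,float)+t); return q[:2]/q[2]
HUE=dict(red=(172,6),orange=(7,17),yellow=(22,33),green=(50,75),blue=(103,122),violet=(133,152))
def mask(img,c,s=110,v=50):
    h=cv2.cvtColor(img,cv2.COLOR_RGB2HSV).astype(int); a,b=HUE[c]; H=h[...,0]
    m=((H>=a)&(H<=b)) if a<b else ((H>=a)|(H<=b))
    return (m&(h[...,1]>s)&(h[...,2]>v)).astype(np.uint8)
def blobs(img,c,amin=6,**k):
    n,l,st,ce=cv2.connectedComponentsWithStats(mask(img,c,**k),connectivity=8)
    return [(int(st[i,4]),ce[i].round(1).tolist(),st[i,:4].tolist()) for i in range(1,n) if st[i,4]>=amin]
def shots(tag):
    r={}
    for n in("scene","top"):
        r[n]=robot.snapshot(n); cv2.imwrite(f"pics/{tag}_{n}.png",r[n][:,:,::-1])
    return r
E
python3 - <<'E'
from h import *
I={n:cv2.imread(f"pics/{n}0.png")[:,:,::-1].copy() for n in("scene","top")}
for c in HUE:
    for n in I: print(c,n,*[b for b in blobs(I[n],c)],sep="  ")
for n in I: print(n,-P[n][1].T@P[n][2])
# white plates in top
h=cv2.cvtColor(I["top"],cv2.COLOR_RGB2HSV); m=((h[...,1]<60)&(h[...,2]>150)).astype(np.uint8)
for c in cv2.findContours(m,cv2.RETR_EXTERNAL,cv2.CHAIN_APPROX_NONE)[0]:
    if cv2.contourArea(c)>150: print(cv2.contourArea(c),cv2.minAreaRect(c))
E
python3 -c "
import cv2
i=cv2.imread('pics/top0.png')[85:265,85:385];cv2.imwrite('pics/c1.png',cv2.resize(i,None,fx=2.6,fy=2.6,interpolation=2))"
```

```text
red  scene  (44, [189.3, 36.3], [186, 33, 8, 8])  (46, [143.3, 87.3], [140, 84, 7, 8])  (30, [140.5, 96.2], [138, 93, 6, 8])  (40, [157.0, 95.8], [154, 92, 7, 9])  (43, [171.0, 105.0], [168, 101, 7, 9])  (29, [154.4, 105.8], [152, 103, 5, 7])  (886, [136.4, 189.0], [121, 159, 31, 51])  (117, [243.3, 190.9], [239, 184, 10, 15])  (70, [149.6, 257.4], [145, 253, 9, 11])  (56, [172.0, 260.2], [168, 256, 8, 10])  (59, [173.2, 290.8], [170, 286, 7, 11])  (60, [196.6, 293.1], [193, 289, 8, 10])
red  top  (47, [195.4, 59.9], [192, 56, 7, 9])  (45, [240.3, 59.7], [237, 56, 7, 9])  (47, [180.2, 74.9], [177, 71, 7, 9])  (42, [225.3, 74.6], [222, 71, 7, 9])  (914, [342.7, 98.1], [326, 78, 37, 40])  (53, [494.5, 172.3], [490, 169, 10, 7])  (51, [463.9, 177.5], [459, 174, 10, 7])  (56, [266.3, 188.4], [264, 183, 6, 12])  (13, [510.1, 186.3], [509, 184, 3, 5])  (53, [483.1, 191.0], [478, 188, 11, 7])  (53, [452.6, 196.3], [448, 193, 10, 7])  (14, [336.5, 300.7], [335, 299, 4, 4])
orange  scene  (1422, [178.6, 10.6], [146, 0, 77, 30])  (3018, [378.6, 15.2], [310, 0, 121, 45])  (4487, [481.2, 63.9], 
[... 3048 characters left out ...]
07696533203), 80.53767395019531)
754.0 ((341.0, 235.50001525878906), (40.160919189453125, 19.922346115112305), 71.56504821777344)
722.0 ((104.61383819580078, 215.54922485351562), (38.99542236328125, 20.024677276611328), 86.8201675415039)
2318.5 ((472.4765625, 185.91641235351562), (32.03702163696289, 79.31494903564453), 80.04937744140625)
267.5 ((368.5000305175781, 167.00003051757812), (16.26345443725586, 20.50609588623047), 45.0)
4607.0 ((242.80511474609375, 173.18905639648438), (137.73997497558594, 45.658607482910156), 6.581944942474365)
5486.0 ((249.21371459960938, 124.24993133544922), (148.63629150390625, 38.43323516845703), 6.4415998458862305)
34777.5 ((255.5, 44.0), (88.0, 511.0), 90.0)
```

View pics/c1.png

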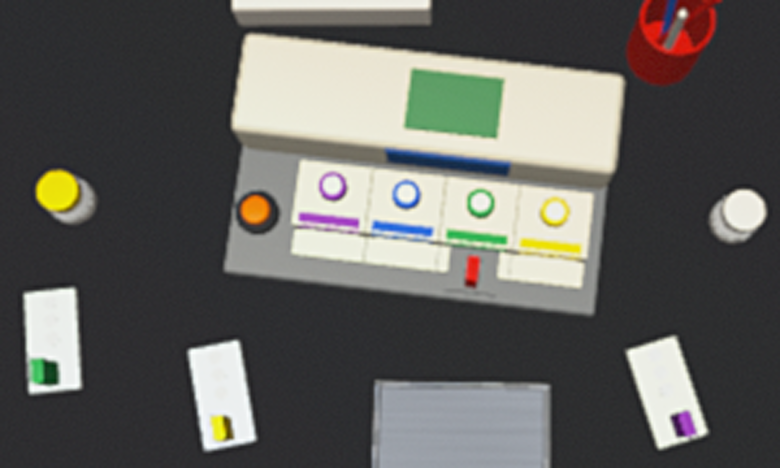

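Run:
```python
from h import *
np.set_printoptions(precision=4,suppress=True)
I={n:cv2.imread(f"pics/{n}0.png")[:,:,::-1].copy() for n in("scene","top")}
fin=dict(red=((243.3,190.9),(266.3,188.4)),yellow=((337.8,224.9),(169.6,249.2)),green=((370.8,278.3),(101.5,227.5)),violet=((243.1,140.4),(347.6,247.7)),start=((270.7,255.6),(182.7,165.1)))
fin["potA"]=((316.1,310.2),(106.7,157.9))
for k,v in fin.items(): print(k,*tri(*v))
# stripes (scene first, top) 
st=dict(violet=((257.6,231.8),(211.3,169.2)),blue=((244.7,213.8),(239.3,172.5)),green=((232.2,197),(268,175.9)),yellow=((220.8,181.1),(296.3,179.1)))
for k,v in st.items(): print("stripe",k,*tri(*v))
cap=dict(violet=((208,252),(153,168)),)
def ringc(n,c,box):
    m=mask(I[n],c,s=55,v=60); x,y,w,h=box; mm=np.zeros_like(m); mm[y:y+h,x:x+w]=m[y:y+h,x:x+w]
    pts=cv2.findNonZero(mm); return np.array(cv2.minEnclosingCircle(pts)[0]),len(pts),np.array(cv2.boundingRect(pts))
for c,bt,bs in(("violet",(205,149,16,16),(238,228,14,14)),("blue",(233,152,16,15),(227,209,13,14)),("green",(262,156,15,15),(215,193,13,13)),("yellow",(290,159,16,14),(204,178,13,13))):
    a=ringc("scene",c,bs); b=ringc("top",c,bt); print(c,a[0],a[1],a[2],b[0],b[1],b[2],*tri(a[0],b[0]))
# plates: cast rect centre and long direction at z=.006
for c,uv in(("yellow",(169.85,236.6)),("violet",(341,235.5)),("green",(104.6,215.5))):
    pt=plane("top",uv,.006); f=tri(*fin[c])[0]; d=(pt-f)[:2]; print(c,"rect",pt,"yaw",np.degrees(np.arctan2(d[1],d[0])),np.linalg.norm(d))
for uv in((229,232),(296,232),(296,276),(229,276)): print("tray corner",plane("top",uv,.022))
print("potB",plane("top",(371,166),.055))
```

```text
red [ 0.5949 -0.0288  0.0581] [np.float64(1.1900702395477551), np.float64(1.1900702395483107)]
yellow [0.44   0.2076 0.0341] [np.float64(0.19370260295026984), np.float64(0.1937026029505641)]
green [0.4891 0.3822 0.035 ] [np.float64(0.8129509133567728), np.float64(0.8129509133573459)]
violet [ 0.4552 -0.2351  0.034 ] [np.float64(0.5916649487857395), np.float64(0.5916649487854033)]
start [0.6542 0.1856 0.037 ] [np.float64(0.4097213199973874), np.float64(0.40972131999839206)]
potA [0.665  0.3768 0.0509] [np.float64(0.32737197792289224), np.float64(0.32737197792326334)]
stripe violet [0.6426 0.1105 0.0494] [np.float64(0.43754009824732626), np.float64(0.4375400982480944)]
stripe blue [0.6358 0.0394 0.0501] [np.float64(0.3839455495421981), np.float64(0.38394554954207033)]
stripe green [ 0.6292 -0.0331  0.0494] [np.float64(0.1545470874505083), np.float64(0.15454708744978604)]
stripe yellow [ 0.6226 -0.1043  0.0506] [np.float64(0.09854793703927678), np.float64(0.0985479370391533)]
violet [247. 235.] 42 [243 231   9   9] [212.587  156.1956] 43 [208 151  10  11] [0.6748 0.1077 0.0563] [np.floa
[... 289 characters left out ...]
 [265 158  10  11] [ 0.6614 -0.0361  0.0564] [np.float64(0.11154325960192356), np.float64(0.11154325960142814)]
yellow [210.75 183.75] 56 [206 179  10  10] [298.0393 165.8708] 76 [293 160  12  12] [ 0.6552 -0.1076  0.0559] [np.float64(0.40050904604039117), np.float64(0.4005090460397544)]
yellow rect [0.4729 0.2145 0.006 ] yaw 11.809967002541777 0.03366045981704731
violet rect [ 0.4873 -0.2244  0.006 ] yaw 18.29496554345496 0.03386175484919295
green rect [0.523  0.3868 0.006 ] yaw 7.703823916730903 0.034169850166176144
tray corner [0.4877 0.0618 0.022 ]
tray corner [ 0.4921 -0.1078  0.022 ]
tray corner [ 0.3825 -0.1092  0.022 ]
tray corner [0.378  0.0578 0.022 ]
potB [ 0.66   -0.2906  0.055 ]
```

```bash
python3 -m handwheel '[{"x":35,"y":-10,"z":0,"az":2,"grip":1},{"x":75,"y":-20,"z":0,"az":4,"grip":1},{"x":110,"y":-30,"z":0,"az":6,"grip":1},{"x":145,"y":-45,"z":0,"az":8.6,"grip":1},{"x":180,"y":-60,"z":0,"az":8.6,"grip":1},{"x":215,"y":-80,"z":0,"az":8.6,"grip":1},{"x":245,"y":-105,"z":0,"az":8.6,"grip":1},{"x":270,"y":-130,"z":0,"az":8.6,"grip":1}]'
```

```text
invalid input at $[0]: expected keys ax, ay, az, x, y, z, grip
```

```bash
python3 -m handwheel '[{"x":20,"y":-36,"z":0,"grip":1},{"x":40,"y":-72,"z":0,"grip":1},{"x":60,"y":-108,"z":0,"grip":1},{"x":80,"y":-144,"z":0,"grip":1},{"x":100,"y":-180,"z":0,"grip":1},{"x":115,"y":-218,"z":0,"grip":1},{"x":130,"y":-256,"z":0,"grip":1},{"x":130,"y":-295,"z":0,"grip":1}]'
```

```text
invalid input at $[0]: expected keys ax, ay, az, x, y, z, grip
```

All keys are needed.

```bash
python3 -m handwheel '[{"ax":0,"ay":0,"az":2,"x":35,"y":-10,"z":0,"grip":1},{"ax":0,"ay":0,"az":4,"x":75,"y":-20,"z":0,"grip":1},{"ax":0,"ay":0,"az":6,"x":110,"y":-30,"z":0,"grip":1},{"ax":0,"ay":0,"az":8.6,"x":145,"y":-45,"z":0,"grip":1},{"ax":0,"ay":0,"az":8.6,"x":180,"y":-60,"z":0,"grip":1},{"ax":0,"ay":0,"az":8.6,"x":215,"y":-80,"z":0,"grip":1},{"ax":0,"ay":0,"az":8.6,"x":245,"y":-105,"z":0,"grip":1},{"ax":0,"ay":0,"az":8.6,"x":270,"y":-130,"z":0,"grip":1}]'
```

```text
time: 0.77
tcp_pos: [0.4287, 0.499, 0.2149]
eef_rot: [0.0, 0.047, 0.999, -0.001]
contact_force: [0.6, 0.3, 0.1]
opening: 0.0857
grasp_force: 0.0
```

```bash
python3 -m handwheel '[{"ax":0,"ay":0,"az":0,"x":16,"y":-37,"z":0,"grip":1},{"ax":0,"ay":0,"az":0,"x":32,"y":-74,"z":0,"grip":1},{"ax":0,"ay":0,"az":0,"x":48,"y":-111,"z":0,"grip":1},{"ax":0,"ay":0,"az":0,"x":64,"y":-148,"z":0,"grip":1},{"ax":0,"ay":0,"az":0,"x":80,"y":-185,"z":0,"grip":1},{"ax":0,"ay":0,"az":0,"x":96,"y":-222,"z":0,"grip":1},{"ax":0,"ay":0,"az":0,"x":112,"y":-259,"z":0,"grip":1},{"ax":0,"ay":0,"az":0,"x":128,"y":-296,"z":0,"grip":1}]'
python3 -m handwheel '[{"ax":0,"ay":0,"az":0,"x":6,"y":-39,"z":0,"grip":1},{"ax":0,"ay":0,"az":0,"x":12,"y":-78,"z":0,"grip":1},{"ax":0,"ay":0,"az":0,"x":18,"y":-117,"z":-10,"grip":1},{"ax":0,"ay":0,"az":0,"x":24,"y":-156,"z":-20,"grip":1},{"ax":0,"ay":0,"az":0,"x":30,"y":-195,"z":-30,"grip":1},{"ax":0,"ay":0,"az":0,"x":38,"y":-232,"z":-45,"grip":1},{"ax":0,"ay":0,"az":0,"x":38,"y":-232,"z":-60,"grip":1},{"ax":0,"ay":0,"az":0,"x":38,"y":-232,"z":-60,"grip":1}]'
```

```text
time: 1.43
tcp_pos: [0.5545, 0.203, 0.2155]
eef_rot: [-0.0, 0.046, 0.999, -0.0]
contact_force: [1.0, 0.2, 0.2]
opening: 0.0855
grasp_force: 0.0
time: 2.1
tcp_pos: [0.5901, -0.0305, 0.1525]
eef_rot: [-0.003, 0.049, 0.999, -0.001]
contact_force: [-0.8, 1.8, -0.4]
opening: 0.0851
grasp_force: 0.0
```

```bash
python3 -m handwheel '[{"ax":0,"ay":0,"az":0,"x":2,"y":0,"z":-35,"grip":1},{"ax":0,"ay":0,"az":0,"x":2,"y":0,"z":-65,"grip":1},{"ax":0,"ay":0,"az":0,"x":2,"y":0,"z":-91,"grip":1},{"ax":0,"ay":0,"az":0,"x":2,"y":0,"z":-91,"grip":1}]'
python3 -m handwheel '[{"ax":0,"ay":0,"az":0,"x":0,"y":0,"z":0,"grip":-0.2},{"ax":0,"ay":0,"az":0,"x":0,"y":0,"z":0,"grip":-0.6},{"ax":0,"ay":0,"az":0,"x":0,"y":0,"z":0,"grip":-1},{"ax":0,"ay":0,"az":0,"x":0,"y":0,"z":0,"grip":-1},{"ax":0,"ay":0,"az":0,"x":0,"y":0,"z":0,"grip":-1},{"ax":0,"ay":0,"az":0,"x":0,"y":0,"z":0,"grip":-1},{"ax":0,"ay":0,"az":0,"x":0,"y":0,"z":0,"grip":-1}]'
python3 -c "
from h import *
shots('g1')"
```

```text
time: 2.43
tcp_pos: [0.5903, -0.025, 0.0601]
eef_rot: [-0.005, 0.045, 0.999, 0.0]
contact_force: [-2.0, -0.5, -0.3]
opening: 0.0857
grasp_force: 0.0
time: 3.02
tcp_pos: [0.5946, -0.0271, 0.0653]
eef_rot: [0.0, 0.046, 0.999, 0.0]
contact_force: [0.2, 0.5, 0.7]
opening: 0.0008
grasp_force: 0.0
```

View pics/g1_scene.png

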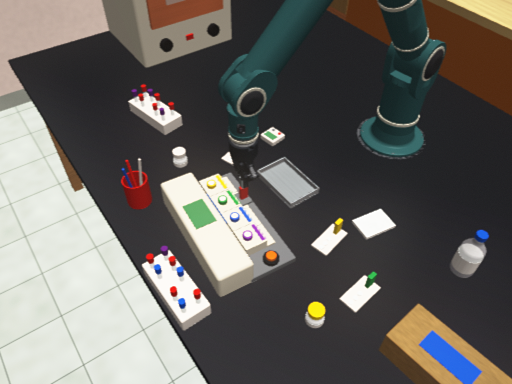

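The red fin is still at (243,191). The gripper closed beside it, just above it in the image.

Run:
```python
from h import *
o=robot.observe(); print(o["tcp_pos"],o["eef_rot"],o["opening"],o["grasp_force"])
for n in("scene","top"):
    print(n,"tcp px",proj(n,o["tcp_pos"]),"tip",proj(n,o["tcp_pos"]-[0,0,.022]))
a=cv2.imread("pics/g1_scene.png")[150:230,200:290];b=cv2.imread("pics/g1_top.png")[150:230,225:315]
cv2.imwrite("pics/c2.png",cv2.resize(np.hstack([a,b]),None,fx=4.4,fy=4.4,interpolation=cv2.INTER_CUBIC))
I=cv2.imread("pics/g1_scene.png")[:,:,::-1].copy(); print(blobs(I,"red",20))
```

```text
[ 0.59440784 -0.02707337  0.0649492 ] [1.85547413e-04 4.63820543e-02 9.98923755e-01 5.00267311e-05] 0.000164338776916206 0.0
scene tcp px [243.36533827 189.46765062] tip [243.44207137 194.67968963]
top tcp px [265.30510436 188.47773321] tip [265.1822493  189.95957327]
[(43, [189.3, 36.2], [186, 33, 8, 7]), (46, [143.3, 87.3], [140, 84, 7, 8]), (30, [140.5, 96.2], [138, 93, 6, 8]), (40, [157.0, 95.8], [154, 92, 7, 9]), (43, [171.0, 105.0], [168, 101, 7, 9]), (29, [154.4, 105.8], [152, 103, 5, 7]), (887, [136.4, 189.0], [121, 159, 31, 51]), (93, [243.1, 192.3], [239, 186, 9, 13]), (70, [149.6, 257.4], [145, 253, 9, 11]), (56, [172.0, 260.2], [168, 256, 8, 10]), (59, [173.2, 290.8], [170, 286, 7, 11]), (60, [196.6, 293.1], [193, 289, 8, 10])]
```

View pics/c2.png

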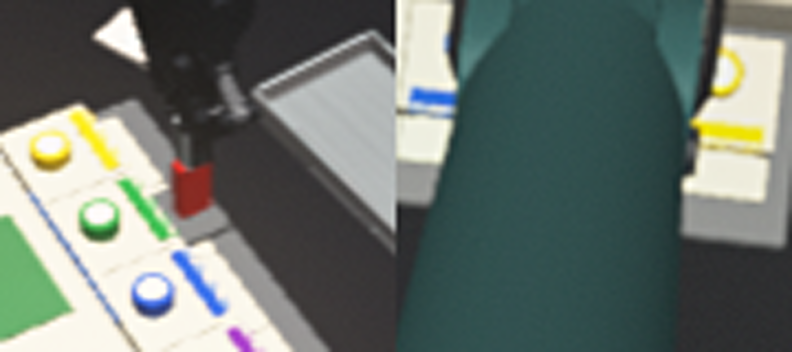

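```bash
python3 -m handwheel '[{"ax":0,"ay":0,"az":0,"x":0,"y":0,"z":30,"grip":-1},{"ax":0,"ay":0,"az":0,"x":0,"y":0,"z":60,"grip":-1},{"ax":0,"ay":0,"az":0,"x":0,"y":0,"z":60,"grip":-1},{"ax":0,"ay":0,"az":0,"x":0,"y":0,"z":60,"grip":-1}]'
python3 - <<'E'
from h import *
I=shots('g2')["scene"]; o=robot.observe(); p=o["tcp_pos"]
print(p,"tcp px",proj("scene",p),"tip",proj("scene",p-[0,0,.022]),[b for b in blobs(I,"red",20) if 230<b[1][0]<260])
a=I[120:210,195:295,::-1]
cv2.imwrite("pics/c3.png",cv2.resize(a,None,fx=6,fy=6,interpolation=cv2.INTER_CUBIC))
E
```

```text
time: 3.45
tcp_pos: [0.5957, -0.0272, 0.1265]
eef_rot: [0.002, 0.046, 0.999, 0.0]
contact_force: [0.3, 0.3, 0.0]
opening: -0.0001
grasp_force: 0.0
[ 0.59371583 -0.02697832  0.12414055] tcp px [243.37578819 174.68588589] tip [243.45504147 180.26935307] [(116, [243.3, 190.9], [239, 184, 10, 15])]
```

View pics/c3.png

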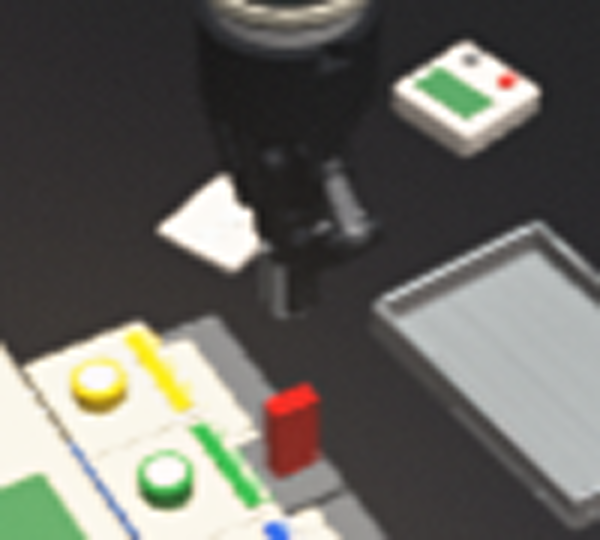

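The shut fingertips appear at (243,172), but the TCP reading predicts 180. They stand about 30 mm higher than the reading implies, so the fingers closed just above the fin. I'll try again lower, checking the force.

```bash
python3 -m handwheel '[{"ax":0,"ay":0,"az":0,"x":0,"y":0,"z":0,"grip":1},{"ax":0,"ay":0,"az":0,"x":0,"y":0,"z":0,"grip":1},{"ax":0,"ay":0,"az":0,"x":0,"y":0,"z":0,"grip":1},{"ax":0,"ay":0,"az":0,"x":0,"y":0,"z":-25,"grip":1},{"ax":0,"ay":0,"az":0,"x":0,"y":0,"z":-50,"grip":1},{"ax":0,"ay":0,"az":0,"x":0,"y":0,"z":-70,"grip":1},{"ax":0,"ay":0,"az":0,"x":0,"y":0,"z":-80,"grip":1},{"ax":0,"ay":0,"az":0,"x":0,"y":0,"z":-80,"grip":1}]'
python3 -m handwheel '[{"ax":0,"ay":0,"az":0,"x":0,"y":0,"z":0,"grip":-0.2},{"ax":0,"ay":0,"az":0,"x":0,"y":0,"z":0,"grip":-0.6},{"ax":0,"ay":0,"az":0,"x":0,"y":0,"z":0,"grip":-1},{"ax":0,"ay":0,"az":0,"x":0,"y":0,"z":0,"grip":-1},{"ax":0,"ay":0,"az":0,"x":0,"y":0,"z":0,"grip":-1},{"ax":0,"ay":0,"az":0,"x":0,"y":0,"z":0,"grip":-1},{"ax":0,"ay":0,"az":0,"x":0,"y":0,"z":0,"grip":-1}]'
```

```text
time: 4.22
tcp_pos: [0.5922, -0.0271, 0.0419]
eef_rot: [-0.003, 0.046, 0.999, -0.0]
contact_force: [0.2, 0.5, 0.0]
opening: 0.0854
grasp_force: 0.0
time: 4.8
tcp_pos: [0.5947, -0.0272, 0.0454]
eef_rot: [0.001, 0.046, 0.999, 0.0]
contact_force: [-0.4, 0.3, 4.0]
opening: 0.0108
grasp_force: 59.6
```

```bash
python3 -m handwheel '[{"ax":0,"ay":0,"az":0,"x":-5,"y":0.5,"z":1,"grip":-1},{"ax":0,"ay":0,"az":0,"x":-18,"y":1.7,"z":1,"grip":-1},{"ax":0,"ay":0,"az":0,"x":-32,"y":3,"z":1,"grip":-1},{"ax":0,"ay":0,"az":0,"x":-47,"y":4.4,"z":1,"grip":-1},{"ax":0,"ay":0,"az":0,"x":-62,"y":5.8,"z":1,"grip":-1},{"ax":0,"ay":0,"az":0,"x":-75,"y":7,"z":1,"grip":-1},{"ax":0,"ay":0,"az":0,"x":-80,"y":7.5,"z":1,"grip":-1},{"ax":0,"ay":0,"az":0,"x":-80,"y":7.5,"z":1,"grip":-1}]'
python3 - <<'E'
from h import *
I=shots('g3'); o=robot.observe(); print(o["tcp_pos"],o["opening"],o["joint_positions"])
for n in I: print([b for b in blobs(I[n],"red",20) if 230<b[1][0]<290 and 150<b[1][1]<300])
for n,(y,x) in(("scene",(130,200)),("top",(140,220))): pass
cv2.imwrite("pics/c4.png",cv2.resize(np.hstack([I["scene"][130:240,195:305],I["top"][140:250,215:325]])[:,:,::-1],None,fx=3.5,fy=3.5,interpolation=cv2.INTER_CUBIC))
E
```

```text
time: 5.47
tcp_pos: [0.5129, -0.0194, 0.0456]
eef_rot: [-0.001, 0.046, 0.999, 0.0]
contact_force: [0.6, -0.0, -0.9]
opening: 0.0104
grasp_force: 58.9
[ 0.51499458 -0.01954346  0.0458773 ] 0.010681543968318807 [-0.16208195  0.49527447  0.16574361  2.05576139 -0.13932851  0.59984459
  1.57739103]
[(59, [266.9, 183.5], [264, 176, 8, 14])]
[]
```

View pics/c4.png

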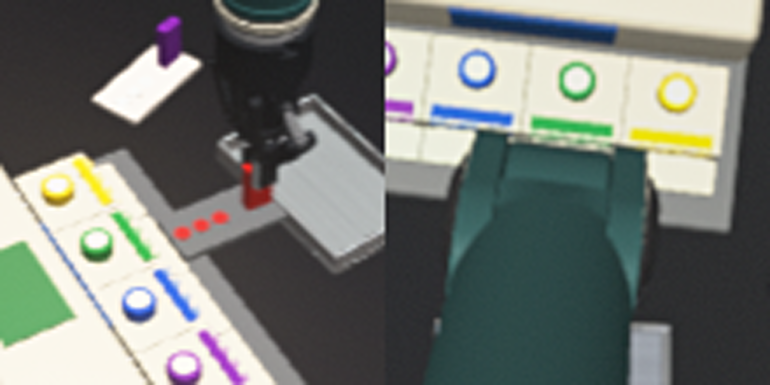

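The red card is out of the slot, level in the fingers, at about (267,183).

```bash
python3 -m handwheel '[{"ax":0,"ay":0,"az":0,"x":0,"y":0,"z":25,"grip":-1},{"ax":0,"ay":0,"az":0,"x":-10,"y":5,"z":50,"grip":-1},{"ax":0,"ay":0,"az":-7,"x":-20,"y":10,"z":55,"grip":-1},{"ax":0,"ay":0,"az":-14,"x":-30,"y":15,"z":55,"grip":-1},{"ax":0,"ay":0,"az":-21,"x":-40,"y":20,"z":55,"grip":-1},{"ax":0,"ay":0,"az":-28,"x":-50,"y":25,"z":55,"grip":-1},{"ax":0,"ay":0,"az":-35,"x":-60,"y":30,"z":55,"grip":-1},{"ax":0,"ay":0,"az":-42,"x":-70,"y":30,"z":55,"grip":-1}]'
python3 -m handwheel '[{"ax":0,"ay":0,"az":-7,"x":-10,"y":0,"z":0,"grip":-1},{"ax":0,"ay":0,"az":-14,"x":-10,"y":0,"z":0,"grip":-1},{"ax":0,"ay":0,"az":-21,"x":-10,"y":0,"z":0,"grip":-1},{"ax":0,"ay":0,"az":-28,"x":-10,"y":0,"z":0,"grip":-1},{"ax":0,"ay":0,"az":-35,"x":-10,"y":0,"z":0,"grip":-1},{"ax":0,"ay":0,"az":-41,"x":-10,"y":0,"z":0,"grip":-1},{"ax":0,"ay":0,"az":-41,"x":-10,"y":0,"z":0,"grip":-1},{"ax":0,"ay":0,"az":-41,"x":-10,"y":0,"z":0,"grip":-1}]'
python3 -c "
from h import *
I=shots('g4');print([b for b in blobs(I['scene'],'red',10) if 200<b[1][0]<330 and 130<b[1][1]<260])
i=I['scene'][100:250,200:350,::-1];cv2.imwrite('pics/c5.png',cv2.resize(i,None,fx=3.5,fy=3.5,interpolation=2))"
```

```text
time: 6.23
tcp_pos: [0.445, 0.0114, 0.1009]
eef_rot: [0.0, 0.403, 0.915, 0.0]
contact_force: [0.5, 0.1, -0.6]
opening: 0.0102
grasp_force: 58.9
time: 6.9
tcp_pos: [0.4351, 0.0105, 0.1008]
eef_rot: [0.0, 0.695, 0.719, 0.0]
contact_force: [0.6, 0.4, 0.6]
opening: 0.0106
grasp_force: 58.9
[(41, [284.7, 159.4], [279, 155, 13, 10]), (63, [297.7, 165.5], [293, 158, 9, 14])]
```

View pics/c5.png

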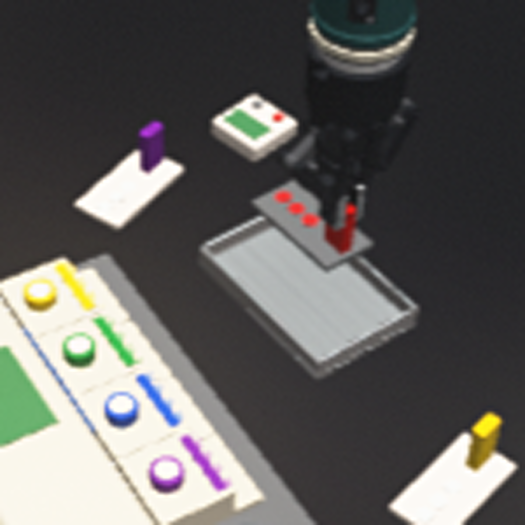

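The card hangs level over the tray, its long side along the tray. Now I lower it and let go.

```bash
python3 -m handwheel '[{"ax":0,"ay":0,"az":0,"x":0,"y":0,"z":-25,"grip":-1},{"ax":0,"ay":0,"az":0,"x":0,"y":0,"z":-50,"grip":-1},{"ax":0,"ay":0,"az":0,"x":0,"y":0,"z":-66,"grip":-1},{"ax":0,"ay":0,"az":0,"x":0,"y":0,"z":-74,"grip":-1},{"ax":0,"ay":0,"az":0,"x":0,"y":0,"z":-76,"grip":-1},{"ax":0,"ay":0,"az":0,"x":0,"y":0,"z":-76,"grip":-1}]'
python3 -m handwheel '[{"ax":0,"ay":0,"az":0,"x":0,"y":0,"z":0,"grip":-0.5},{"ax":0,"ay":0,"az":0,"x":0,"y":0,"z":0,"grip":0},{"ax":0,"ay":0,"az":0,"x":0,"y":0,"z":0,"grip":0},{"ax":0,"ay":0,"az":0,"x":0,"y":0,"z":5,"grip":0},{"ax":0,"ay":0,"az":0,"x":0,"y":0,"z":35,"grip":0},{"ax":0,"ay":0,"az":0,"x":0,"y":0,"z":70,"grip":0},{"ax":0,"ay":0,"az":0,"x":0,"y":0,"z":110,"grip":0},{"ax":0,"ay":0,"az":0,"x":0,"y":0,"z":110,"grip":0}]'
python3 - <<'E'
from h import *
np.set_printoptions(precision=4,suppress=True)
I=shots('g5')
for c in("red","yellow","green","violet"):
    print(c,[b for b in blobs(I['scene'],c,15) if 200<b[1][0]<400 and 120<b[1][1]<290])
    print("  top",[b for b in blobs(I['top'],c,15) if 90<b[1][0]<380 and 150<b[1][1]<300])
E
```

```text
time: 7.5
tcp_pos: [0.4344, 0.0102, 0.0246]
eef_rot: [-0.0, 0.697, 0.718, -0.0]
contact_force: [-0.4, 0.0, 0.4]
opening: 0.0105
grasp_force: 58.9
time: 8.17
tcp_pos: [0.4387, 0.0106, 0.1411]
eef_rot: [0.003, 0.697, 0.717, 0.005]
contact_force: [1.2, 0.2, -0.4]
opening: 0.0429
grasp_force: 0.0
red [(92, [294.7, 181.9], [291, 175, 8, 15])]
  top [(19, [277.5, 253.6], [276, 251, 4, 6])]
yellow [(47, [220.8, 181.1], [216, 175, 11, 13]), (37, [211.1, 185.3], [207, 181, 9, 8]), (103, [337.8, 225.0], [333, 218, 10, 16])]
  top [(233, [106.7, 157.9], [98, 150, 18, 17]), (47, [297.9, 166.4], [293, 161, 11, 11]), (79, [296.2, 179.1], [285, 177, 23, 6]), (58, [169.6, 249.2], [166, 245, 8, 9])]
green [(29, [270.1, 135.1], [266, 132, 9, 7]), (33, [232.2, 197.0], [227, 191, 11, 13]), (23, [222.7, 201.5], [219, 199, 8, 5]), (93, [370.8, 278.3], [366, 271, 11, 16])]
  top [(20, [269.4, 165.0], [265, 161, 10, 7]), (66, [268.1, 175.9], [257, 174, 23, 5]), (71, [101.5, 227.5], [97, 223, 10, 9])]
violet [(81, [243.1, 140.4], [239, 134, 8, 15]), (41, [257.6, 231.8], [252, 225, 12, 15]), (27, [247.0, 237.2], [243, 234, 9, 6])]
  top [(24, [213.0, 158.2], [208, 153, 10, 9]), (60, [211.3, 169.2], [200, 167, 23, 5]), (53, [347.6, 247.7], [344, 244, 8, 9])]
```

```bash
python3 -m handwheel '[{"ax":0,"ay":0,"az":7,"x":0,"y":25,"z":0,"grip":1},{"ax":0,"ay":0,"az":14,"x":0,"y":50,"z":0,"grip":1},{"ax":0,"ay":0,"az":21,"x":0,"y":75,"z":0,"grip":1},{"ax":0,"ay":0,"az":28,"x":0,"y":100,"z":0,"grip":1},{"ax":0,"ay":0,"az":35,"x":0,"y":125,"z":0,"grip":1},{"ax":0,"ay":0,"az":42,"x":0,"y":150,"z":0,"grip":1},{"ax":0,"ay":0,"az":49,"x":0,"y":175,"z":0,"grip":1},{"ax":0,"ay":0,"az":56,"x":4,"y":197,"z":0,"grip":1}]'
python3 -m handwheel '[{"ax":0,"ay":0,"az":7,"x":0,"y":0,"z":-5,"grip":1},{"ax":0,"ay":0,"az":14,"x":0,"y":0,"z":-10,"grip":1},{"ax":0,"ay":0,"az":21,"x":0,"y":0,"z":-15,"grip":1},{"ax":0,"ay":0,"az":28,"x":0,"y":0,"z":-20,"grip":1},{"ax":0,"ay":0,"az":35,"x":0,"y":0,"z":-25,"grip":1},{"ax":0,"ay":0,"az":42,"x":0,"y":0,"z":-30,"grip":1},{"ax":0,"ay":0,"az":44,"x":0,"y":0,"z":-40,"grip":1},{"ax":0,"ay":0,"az":44,"x":0,"y":0,"z":-40,"grip":1}]'
python3 - <<'E'
from h import *
I=shots('g6')['scene']; o=robot.observe(); print(o["tcp_pos"],o["eef_rot"],o["joint_positions"])
print([b for b in blobs(I,"red",15) if 270<b[1][0]<330 and 150<b[1][1]<230],[b for b in blobs(I,"yellow",15) if b[1][0]>300])
t=blobs(cv2.imread('pics/g6_top.png')[:,:,::-1].copy(),"red",10); t=[b for b in t if 225<b[1][0]<300 and 220<b[1][1]<280]; print(t)
E
```

```text
time: 8.93
tcp_pos: [0.4365, 0.2086, 0.1334]
eef_rot: [-0.001, 0.275, 0.962, -0.001]
contact_force: [1.0, -1.1, 0.1]
opening: 0.0854
grasp_force: 0.0
time: 9.6
tcp_pos: [0.4363, 0.2063, 0.0923]
eef_rot: [-0.003, -0.102, 0.995, -0.001]
contact_force: [-0.5, -1.4, 0.4]
opening: 0.0854
grasp_force: 0.0
[0.43741171 0.20678199 0.09372833] [-1.29796467e-03 -1.00945123e-01  9.94891004e-01 -5.36911446e-04] [-0.60271734  0.36864686  0.10897552  2.10236619 -0.06268752  0.67634606
  1.32104327]
[(91, [294.8, 181.9], [291, 175, 8, 15])] [(100, [338.0, 224.8], [334, 218, 10, 16]), (265, [316.0, 310.2], [307, 302, 19, 18])]
[(21, [277.2, 253.6], [275, 251, 5, 6]), (48, [248.5, 253.9], [244, 252, 10, 5]), (21, [263.0, 254.0], [261, 252, 5, 5]), (21, [270.0, 254.0], [268, 252, 5, 5])]
```

The top view shows the red fin at (248,254) with its three dots in line, so the card lies flat in the tray. Now I grasp the yellow card.

```bash
python3 -m handwheel '[{"ax":0,"ay":0,"az":0,"x":2,"y":1,"z":-25,"grip":1},{"ax":0,"ay":0,"az":0,"x":2,"y":1,"z":-50,"grip":1},{"ax":0,"ay":0,"az":0,"x":2,"y":1,"z":-70,"grip":1},{"ax":0,"ay":0,"az":0,"x":2,"y":1,"z":-77,"grip":1},{"ax":0,"ay":0,"az":0,"x":2,"y":1,"z":-77,"grip":1}]'
python3 -m handwheel '[{"ax":0,"ay":0,"az":0,"x":0,"y":0,"z":0,"grip":-0.2},{"ax":0,"ay":0,"az":0,"x":0,"y":0,"z":0,"grip":-0.6},{"ax":0,"ay":0,"az":0,"x":0,"y":0,"z":0,"grip":-1},{"ax":0,"ay":0,"az":0,"x":0,"y":0,"z":0,"grip":-1},{"ax":0,"ay":0,"az":0,"x":0,"y":0,"z":0,"grip":-1},{"ax":0,"ay":0,"az":0,"x":0,"y":0,"z":0,"grip":-1},{"ax":0,"ay":0,"az":0,"x":0,"y":0,"z":0,"grip":-1}]'
```

```text
time: 10.12
tcp_pos: [0.4391, 0.2078, 0.0163]
eef_rot: [-0.002, -0.101, 0.995, -0.001]
contact_force: [-0.6, 0.1, 1.0]
opening: 0.0853
grasp_force: 0.0
time: 10.7
tcp_pos: [0.4407, 0.2086, 0.0184]
eef_rot: [0.0, -0.102, 0.995, 0.0]
contact_force: [-1.1, -0.5, 6.7]
opening: 0.0103
grasp_force: 59.3
```

```bash
python3 -m handwheel '[{"ax":0,"ay":0,"az":0,"x":0,"y":0,"z":30,"grip":-1},{"ax":0,"ay":0,"az":0,"x":0,"y":0,"z":65,"grip":-1},{"ax":0,"ay":0,"az":-3,"x":8,"y":-20,"z":90,"grip":-1},{"ax":0,"ay":0,"az":-6,"x":18,"y":-55,"z":90,"grip":-1},{"ax":0,"ay":0,"az":-9,"x":27,"y":-90,"z":90,"grip":-1},{"ax":0,"ay":0,"az":-12,"x":36,"y":-125,"z":90,"grip":-1},{"ax":0,"ay":0,"az":-15,"x":45,"y":-160,"z":90,"grip":-1},{"ax":0,"ay":0,"az":-17,"x":54,"y":-195,"z":90,"grip":-1}]'
python3 -m handwheel '[{"ax":0,"ay":0,"az":0,"x":8,"y":-35,"z":0,"grip":-1},{"ax":0,"ay":0,"az":0,"x":16,"y":-70,"z":0,"grip":-1},{"ax":0,"ay":0,"az":0,"x":22,"y":-98,"z":0,"grip":-1},{"ax":0,"ay":0,"az":0,"x":22,"y":-108,"z":-20,"grip":-1},{"ax":0,"ay":0,"az":0,"x":22,"y":-108,"z":-30,"grip":-1},{"ax":0,"ay":0,"az":0,"x":22,"y":-108,"z":-30,"grip":-1}]'
python3 - <<'E'
from h import *
I=shots('g7'); o=robot.observe(); print(o["tcp_pos"],o["eef_rot"],o["opening"])
print([b for b in blobs(I['scene'],"yellow",10) if b[1][0]<310],[b for b in blobs(I['top'],"yellow",10) if 220<b[1][0]<330])
cv2.imwrite("pics/c6.png",cv2.resize(np.hstack([I["scene"][120:230,185:295],I["top"][140:250,235:345]])[:,:,::-1],None,fx=3.5,fy=3.5,interpolation=cv2.INTER_CUBIC))
E
```

```text
time: 11.37
tcp_pos: [0.4943, 0.0118, 0.1079]
eef_rot: [0.0, 0.047, 0.999, 0.0]
contact_force: [1.1, 0.5, -1.3]
opening: 0.0109
grasp_force: 58.7
time: 11.87
tcp_pos: [0.514, -0.0946, 0.0754]
eef_rot: [-0.003, 0.047, 0.999, 0.0]
contact_force: [-0.8, 0.7, -0.1]
opening: 0.0106
grasp_force: 58.7
[ 0.51571523 -0.09314214  0.07724324] [-8.92548068e-04  4.55706670e-02  9.98960640e-01  3.96749083e-04] 0.010722817625463805
[(48, [252.9, 161.9], [249, 154, 10, 14]), (47, [220.8, 181.1], [216, 175, 11, 13]), (37, [211.1, 185.3], [207, 181, 9, 8])] [(49, [297.8, 166.6], [293, 161, 11, 11])]
```

View pics/c6.png

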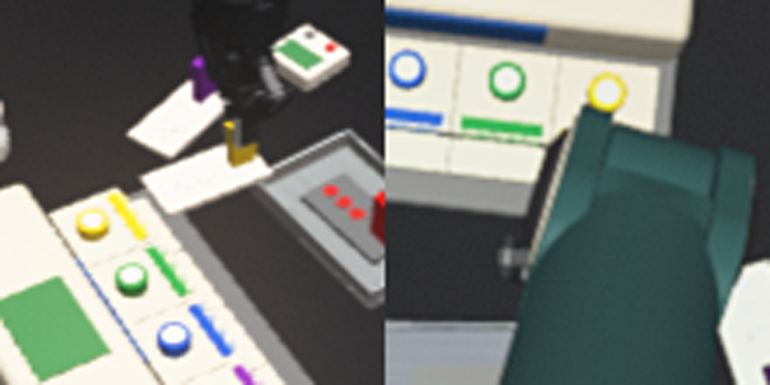

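The yellow card is held level at (253,162) in the scene view, lined up ahead of its bay. The red card lies flat in the tray.

```bash
python3 -m handwheel '[{"ax":0,"ay":0,"az":0,"x":0,"y":0,"z":-15,"grip":-1},{"ax":0,"ay":0,"az":0,"x":0,"y":0,"z":-30,"grip":-1},{"ax":0,"ay":0,"az":0,"x":0,"y":0,"z":-30,"grip":-1},{"ax":0,"ay":0,"az":0,"x":8,"y":-0.7,"z":-30,"grip":-1},{"ax":0,"ay":0,"az":0,"x":16,"y":-1.5,"z":-30,"grip":-1},{"ax":0,"ay":0,"az":0,"x":24,"y":-2.2,"z":-30,"grip":-1},{"ax":0,"ay":0,"az":0,"x":30,"y":-2.8,"z":-30,"grip":-1},{"ax":0,"ay":0,"az":0,"x":30,"y":-2.8,"z":-30,"grip":-1}]'
python3 -c "
from h import *
I=shots('g8');print(robot.observe()['contact_force'],robot.observe()['tcp_pos'])
i=I['scene'][130:220,185:275,::-1];cv2.imwrite('pics/c7.png',cv2.resize(i,None,fx=5,fy=5,interpolation=2))"
```

```text
time: 12.63
tcp_pos: [0.5488, -0.0974, 0.0485]
eef_rot: [0.001, 0.046, 0.999, -0.0]
contact_force: [0.3, 0.1, -0.2]
opening: 0.0112
grasp_force: 47.6
[-0.8925925  -0.43982458 -0.6621647 ] [ 0.54660352 -0.09737342  0.04787723]
```

View pics/c7.png

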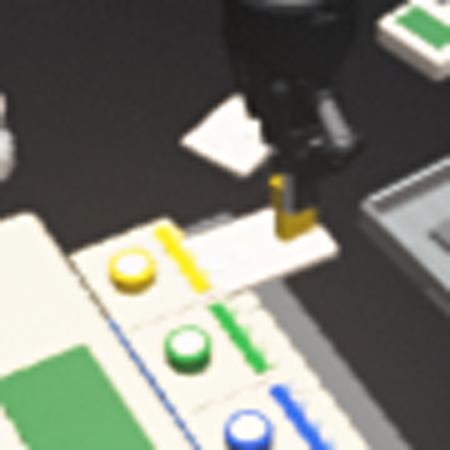

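The plate has entered the slot under the yellow stripe with no force. Next is the rest of the push.

```bash
python3 -m handwheel '[{"ax":0,"ay":0,"az":0,"x":0,"y":0,"z":-2,"grip":-1},{"ax":0,"ay":0,"az":0,"x":0,"y":0,"z":-2,"grip":-1},{"ax":0,"ay":0,"az":0,"x":10,"y":-0.9,"z":-2,"grip":-1},{"ax":0,"ay":0,"az":0,"x":20,"y":-1.9,"z":-2,"grip":-1},{"ax":0,"ay":0,"az":0,"x":30,"y":-2.8,"z":-2,"grip":-1},{"ax":0,"ay":0,"az":0,"x":35,"y":-3.2,"z":-2,"grip":-1},{"ax":0,"ay":0,"az":0,"x":35,"y":-3.2,"z":-2,"grip":-1}]'
python3 -m handwheel '[{"ax":0,"ay":0,"az":0,"x":3,"y":-0.3,"z":0,"grip":-1},{"ax":0,"ay":0,"az":0,"x":6,"y":-0.6,"z":0,"grip":-1},{"ax":0,"ay":0,"az":0,"x":8,"y":-0.8,"z":-1,"grip":-1},{"ax":0,"ay":0,"az":0,"x":8,"y":-0.8,"z":-2,"grip":-1},{"ax":0,"ay":0,"az":0,"x":8,"y":-0.8,"z":-2,"grip":-1}]'
```

```text
time: 13.32
tcp_pos: [0.5832, -0.1007, 0.0457]
eef_rot: [0.001, 0.046, 0.999, -0.0]
contact_force: [0.5, -0.2, -0.7]
opening: 0.0101
grasp_force: 64.4
time: 13.73
tcp_pos: [0.5899, -0.1014, 0.0445]
eef_rot: [0.001, 0.046, 0.999, 0.0]
contact_force: [-1.5, 1.1, 4.1]
opening: 0.0107
grasp_force: 65.2
```

```bash
python3 -m handwheel '[{"ax":0,"ay":0,"az":0,"x":1,"y":-0.1,"z":0,"grip":-1},{"ax":0,"ay":0,"az":0,"x":2,"y":-0.2,"z":0,"grip":-1},{"ax":0,"ay":0,"az":0,"x":3,"y":-0.3,"z":0,"grip":-1},{"ax":0,"ay":0,"az":0,"x":3,"y":-0.3,"z":0,"grip":-1}]'
python3 -m handwheel '[{"ax":0,"ay":0,"az":0,"x":1.5,"y":-0.2,"z":0,"grip":-1},{"ax":0,"ay":0,"az":0,"x":3,"y":-0.3,"z":0,"grip":-1},{"ax":0,"ay":0,"az":0,"x":3,"y":-0.3,"z":0,"grip":-1}]'
```

```text
time: 14.07
tcp_pos: [0.5901, -0.1015, 0.0444]
eef_rot: [-0.002, 0.046, 0.999, 0.001]
contact_force: [-8.8, 1.3, 12.7]
opening: 0.0105
grasp_force: 66.3
time: 14.32
tcp_pos: [0.5922, -0.1018, 0.0444]
eef_rot: [-0.003, 0.046, 0.999, 0.001]
contact_force: [-12.0, 1.9, 14.9]
opening: 0.0106
grasp_force: 66.7
```

Home against the stop (12 N). I release, lift, and check the height of the console behind the caps.

```bash
python3 -m handwheel '[{"ax":0,"ay":0,"az":0,"x":-4,"y":0.4,"z":1,"grip":-1},{"ax":0,"ay":0,"az":0,"x":-4,"y":0.4,"z":1,"grip":-0.5},{"ax":0,"ay":0,"az":0,"x":-4,"y":0.4,"z":1,"grip":0},{"ax":0,"ay":0,"az":0,"x":-4,"y":0.4,"z":1,"grip":0},{"ax":0,"ay":0,"az":0,"x":-4,"y":0.4,"z":25,"grip":0},{"ax":0,"ay":0,"az":0,"x":-4,"y":0.4,"z":60,"grip":0},{"ax":0,"ay":0,"az":0,"x":-4,"y":0.4,"z":70,"grip":-1},{"ax":0,"ay":0,"az":0,"x":-4,"y":0.4,"z":70,"grip":-1}]'
python3 - <<'E'
from h import *
I={n:cv2.imread(f"pics/{n}0.png")[:,:,::-1].copy() for n in("scene","top")}
c=[]
for n,(x0,y0,x1,y1) in(("scene",(175,190,222,235)),("top",(235,105,285,142))):
    h=cv2.cvtColor(I[n],cv2.COLOR_RGB2HSV); m=((h[...,0]>45)&(h[...,0]<80)&(h[...,1]>90)).astype(np.uint8)
    k=np.zeros_like(m); k[y0:y1,x0:x1]=m[y0:y1,x0:x1]; M=cv2.moments(k,True); c.append((M["m10"]/M["m00"],M["m01"]/M["m00"])); print(M["m00"],c[-1])
print(tri(*c))
J=shots('g9'); print([b for b in blobs(J['scene'],"yellow",10) if b[1][0]<310]); print(robot.observe()["tcp_pos"])
E
```

```text
time: 14.98
tcp_pos: [0.594, -0.102, 0.117]
eef_rot: [0.003, 0.046, 0.999, -0.0]
contact_force: [0.7, 0.0, 0.2]
opening: 0.0191
grasp_force: 0.0
519.0 (199.3853564547206, 213.0693641618497)
748.0 (259.2192513368984, 124.42245989304813)
(array([ 0.75038831, -0.00733658,  0.08532275]), [np.float64(1.0682980644755125), np.float64(1.0682980644751667)])
[(115, [231.1, 175.5], [226, 169, 11, 15]), (46, [220.8, 181.3], [216, 175, 11, 13]), (36, [211.2, 185.4], [207, 182, 9, 7])]
[ 0.59140369 -0.10141869  0.11361983]
```

```bash
python3 -m handwheel '[{"ax":0,"ay":0,"az":0,"x":32,"y":-3,"z":0,"grip":-1},{"ax":0,"ay":0,"az":0,"x":63,"y":-6,"z":0,"grip":-1},{"ax":0,"ay":0,"az":0,"x":63,"y":-6,"z":-25,"grip":-1},{"ax":0,"ay":0,"az":0,"x":63,"y":-6,"z":-50,"grip":-1},{"ax":0,"ay":0,"az":0,"x":63,"y":-6,"z":-55,"grip":-1},{"ax":0,"ay":0,"az":0,"x":63,"y":-6,"z":-60,"grip":-1},{"ax":0,"ay":0,"az":0,"x":63,"y":-6,"z":-62,"grip":-1},{"ax":0,"ay":0,"az":0,"x":63,"y":-6,"z":-62,"grip":-1}]'
python3 - <<'E'
from h import *
p=proj("scene",(.5911,-.1015,.055)); print("home fin scene px",p)
J=shots('g10'); o=robot.observe(); print(o["tcp_pos"],o["contact_force"])
cv2.imwrite("pics/c8.png",cv2.resize(J['scene'][130:220,175:265,::-1],None,fx=5,fy=5,interpolation=2))
E
```

```text
time: 15.75
tcp_pos: [0.6543, -0.1077, 0.0517]
eef_rot: [-0.0, 0.046, 0.999, -0.0]
contact_force: [0.2, -0.1, 0.8]
opening: 0.0
grasp_force: 0.0
home fin scene px [230.21112975 176.27454295]
[ 0.65501973 -0.10772289  0.0528823 ] [ 0.30152835 -0.20777044 -0.81102755]
```

View pics/c8.png

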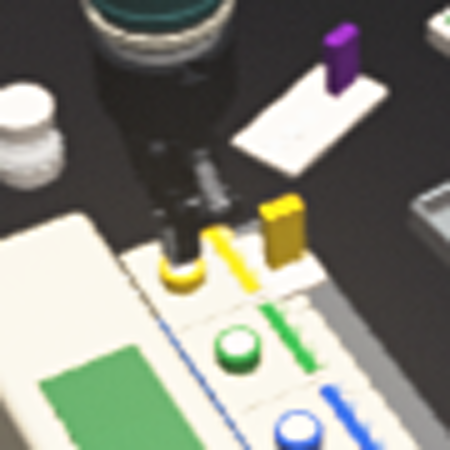

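Fingertips sit on the yellow cap at (211,182) and the yellow card is in its bay. Pressing.

```bash
python3 -m handwheel '[{"ax":0,"ay":0,"az":0,"x":0,"y":0,"z":-3,"grip":-1},{"ax":0,"ay":0,"az":0,"x":0,"y":0,"z":-6,"grip":-1},{"ax":0,"ay":0,"az":0,"x":0,"y":0,"z":-9,"grip":-1},{"ax":0,"ay":0,"az":0,"x":0,"y":0,"z":-9,"grip":-1}]'
python3 -m handwheel '[{"ax":0,"ay":0,"az":0,"x":0,"y":0,"z":-2,"grip":-1},{"ax":0,"ay":0,"az":0,"x":0,"y":0,"z":-4,"grip":-1},{"ax":0,"ay":0,"az":0,"x":0,"y":0,"z":-4,"grip":-1}]'
```

```text
time: 16.18
tcp_pos: [0.6551, -0.1076, 0.0432]
eef_rot: [0.001, 0.046, 0.999, -0.0]
contact_force: [1.2, 0.7, 1.2]
opening: -0.0001
grasp_force: 1.0
time: 16.43
tcp_pos: [0.6551, -0.1076, 0.0391]
eef_rot: [0.001, 0.046, 0.999, -0.0]
contact_force: [1.7, 0.5, 3.4]
opening: 0.0002
grasp_force: 1.4
```

Still moving, so I press further.

```bash
python3 -m handwheel '[{"ax":0,"ay":0,"az":0,"x":0,"y":0,"z":-2,"grip":-1},{"ax":0,"ay":0,"az":0,"x":0,"y":0,"z":-4,"grip":-1},{"ax":0,"ay":0,"az":0,"x":0,"y":0,"z":-4,"grip":-1}]'
python3 -m handwheel '[{"ax":0,"ay":0,"az":0,"x":0,"y":0,"z":-2,"grip":-1},{"ax":0,"ay":0,"az":0,"x":0,"y":0,"z":-4,"grip":-1},{"ax":0,"ay":0,"az":0,"x":0,"y":0,"z":-4,"grip":-1}]'
```

```text
time: 16.68
tcp_pos: [0.6552, -0.1077, 0.0383]
eef_rot: [0.001, 0.046, 0.999, 0.0]
contact_force: [-7.1, 2.0, 25.0]
opening: 0.0
grasp_force: 12.1
time: 16.93
tcp_pos: [0.6554, -0.1077, 0.0381]
eef_rot: [0.001, 0.046, 0.999, 0.001]
contact_force: [-15.7, 3.4, 47.3]
opening: 0.0003
grasp_force: 23.6
```

```bash
python3 -m handwheel '[{"ax":0,"ay":0,"az":0,"x":0,"y":0,"z":35,"grip":-1},{"ax":0,"ay":0,"az":0,"x":0,"y":0,"z":75,"grip":-1},{"ax":0,"ay":0,"az":4,"x":-33,"y":-21,"z":80,"grip":1},{"ax":0,"ay":0,"az":8,"x":-66,"y":-42,"z":80,"grip":1},{"ax":0,"ay":0,"az":12,"x":-99,"y":-63,"z":80,"grip":1},{"ax":0,"ay":0,"az":16,"x":-132,"y":-84,"z":80,"grip":1},{"ax":0,"ay":0,"az":20,"x":-165,"y":-105,"z":80,"grip":1},{"ax":0,"ay":0,"az":24.3,"x":-199,"y":-127,"z":80,"grip":1}]'
python3 - <<'E'
from h import *
J=shots('g11'); o=robot.observe(); print(o["tcp_pos"],o["eef_rot"],o["joint_positions"])
for c in("yellow","violet","green"): print(c,[b for b in blobs(J['scene'],c,10)],"top",[b for b in blobs(J['top'],c,10)])
E
```

```text
time: 17.6
tcp_pos: [0.4532, -0.2347, 0.1103]
eef_rot: [-0.0, -0.167, 0.986, 0.0]
contact_force: [-1.0, -1.1, -1.0]
opening: 0.0726
grasp_force: 0.0
[ 0.44840269 -0.23872303  0.11017555] [-2.45252800e-03 -1.60891679e-01  9.86968961e-01  3.51430068e-04] [ 0.25663282  0.37764558  0.19908382  2.04120054 -0.10545736  0.73675453
  2.41456214]
yellow [(116, [231.1, 175.4], [226, 169, 11, 15]), (47, [220.8, 181.1], [216, 175, 11, 13]), (20, [211.0, 186.6], [207, 184, 9, 5]), (263, [316.1, 310.3], [307, 302, 19, 18])] top [(230, [106.7, 157.9], [98, 150, 18, 17]), (39, [297.6, 166.6], [293, 162, 11, 10]), (78, [296.2, 179.1], [285, 177, 23, 6]), (51, [295.1, 191.8], [293, 187, 6, 11])]
violet [(35, [133.9, 91.8], [131, 89, 6, 7]), (29, [150.0, 91.0], [147, 88, 6, 7]), (17, [161.4, 110.5], [160, 108, 4, 6]), (80, [243.1, 140.4], [239, 134, 8, 14]), (40, [257.7, 231.9], [252, 225, 12, 15]), (25, [247.2, 237.1], [243, 234, 9, 6]), (50, [164.0, 249.5], [160, 246, 8, 9])] top [(33, [240.2, 74.5], [238, 71, 5, 8]), (24, [213.0, 158.2], [208, 153, 10, 9]), (36, [508.7, 169.5], [505, 165, 7, 8]), (58, [211.1, 169.2], [200, 167, 23, 5]), (37, [448.7, 180.1], [445, 177, 8, 7]), (42, [498.7, 188.1], [494, 185, 10, 6]), (30, [346.9, 246.1], [344, 244, 7, 6])]
green [(27, [270.1, 135.1], [266, 132, 9, 7]), (33, [232.2, 197.0], [227, 191, 11, 13]), (22, [222.8, 201.4], [219, 199, 8, 5]), (94, [370.9, 278.3], [366, 271, 11, 16])] top [(21, [269.1, 165.0], [265, 161, 10, 7]), (66, [268.1, 175.9], [257, 174, 23, 5]), (71, [101.5, 227.5], [97, 223, 10, 9])]
```

```bash
python3 -m handwheel '[{"ax":0,"ay":0,"az":0,"x":0,"y":0,"z":0,"grip":1},{"ax":0,"ay":0,"az":0,"x":0,"y":0,"z":-20,"grip":1},{"ax":0,"ay":0,"az":0,"x":0,"y":0,"z":-40,"grip":1},{"ax":0,"ay":0,"az":0,"x":0,"y":0,"z":-40,"grip":1},{"ax":0,"ay":0,"az":0,"x":0,"y":0,"z":-40,"grip":1}]'
python3 - <<'E'
from h import *
print(tri((231.1,175.4),(295.1,191.8)), proj("top",(.5911,-.1015,.055)))
E
```

```text
time: 18.12
tcp_pos: [0.4554, -0.2333, 0.0698]
eef_rot: [-0.001, -0.166, 0.986, 0.001]
contact_force: [0.6, -0.3, 0.0]
opening: 0.0852
grasp_force: 0.0
(array([ 0.58878358, -0.10089368,  0.05797898]), [np.float64(0.46265910280862627), np.float64(0.46265910280829836)]) [295.13093351 191.21864156]
```

```bash
python3 -m handwheel '[{"ax":0,"ay":0,"az":0,"x":1,"y":-1,"z":-25,"grip":1},{"ax":0,"ay":0,"az":0,"x":1,"y":-1,"z":-45,"grip":1},{"ax":0,"ay":0,"az":0,"x":1,"y":-1,"z":-53,"grip":1},{"ax":0,"ay":0,"az":0,"x":1,"y":-1,"z":-53,"grip":1},{"ax":0,"ay":0,"az":0,"x":1,"y":-1,"z":-53,"grip":0},{"ax":0,"ay":0,"az":0,"x":1,"y":-1,"z":-53,"grip":-0.5},{"ax":0,"ay":0,"az":0,"x":1,"y":-1,"z":-53,"grip":-1},{"ax":0,"ay":0,"az":0,"x":1,"y":-1,"z":-53,"grip":-1}]'
python3 -m handwheel '[{"ax":0,"ay":0,"az":0,"x":0,"y":0,"z":0,"grip":-1},{"ax":0,"ay":0,"az":0,"x":0,"y":0,"z":0,"grip":-1},{"ax":0,"ay":0,"az":0,"x":0,"y":0,"z":0,"grip":-1}]'
```

```text
time: 18.78
tcp_pos: [0.457, -0.2358, 0.0187]
eef_rot: [0.001, -0.165, 0.986, -0.0]
contact_force: [1.1, 0.3, -0.6]
opening: 0.0385
grasp_force: 0.0
time: 19.03
tcp_pos: [0.4568, -0.2358, 0.0183]
eef_rot: [0.0, -0.165, 0.986, -0.0]
contact_force: [-0.7, 0.1, 3.8]
opening: 0.0103
grasp_force: 59.3
```

```bash
python3 -m handwheel '[{"ax":0,"ay":0,"az":0,"x":0,"y":0,"z":35,"grip":-1},{"ax":0,"ay":0,"az":0,"x":0,"y":0,"z":70,"grip":-1},{"ax":0,"ay":0,"az":-4,"x":0,"y":20,"z":90,"grip":-1},{"ax":0,"ay":0,"az":-8,"x":0,"y":55,"z":90,"grip":-1},{"ax":0,"ay":0,"az":-12,"x":5,"y":90,"z":90,"grip":-1},{"ax":0,"ay":0,"az":-16,"x":10,"y":127,"z":90,"grip":-1},{"ax":0,"ay":0,"az":-20,"x":15,"y":164,"z":90,"grip":-1},{"ax":0,"ay":0,"az":-24.3,"x":20,"y":200,"z":90,"grip":-1}]'
python3 -m handwheel '[{"ax":0,"ay":0,"az":0,"x":12,"y":35,"z":0,"grip":-1},{"ax":0,"ay":0,"az":0,"x":24,"y":70,"z":0,"grip":-1},{"ax":0,"ay":0,"az":0,"x":36,"y":105,"z":0,"grip":-1},{"ax":0,"ay":0,"az":0,"x":48,"y":140,"z":0,"grip":-1},{"ax":0,"ay":0,"az":0,"x":59.5,"y":156.4,"z":0,"grip":-1},{"ax":0,"ay":0,"az":0,"x":59.5,"y":156.4,"z":-30,"grip":-1},{"ax":0,"ay":0,"az":0,"x":59.5,"y":156.4,"z":-30,"grip":-1},{"ax":0,"ay":0,"az":0,"x":59.5,"y":156.4,"z":-30,"grip":-1}]'
```

```text
time: 19.7
tcp_pos: [0.476, -0.0338, 0.1078]
eef_rot: [0.0, 0.048, 0.999, 0.0]
contact_force: [1.4, 0.7, -0.9]
opening: 0.0104
grasp_force: 58.7
time: 20.37
tcp_pos: [0.5341, 0.1202, 0.0763]
eef_rot: [-0.002, 0.046, 0.999, -0.001]
contact_force: [-0.9, -0.3, -0.5]
opening: 0.0104
grasp_force: 58.7
```

```bash
python3 -m handwheel '[{"ax":0,"ay":0,"az":0,"x":0,"y":0,"z":-15,"grip":-1},{"ax":0,"ay":0,"az":0,"x":0,"y":0,"z":-31,"grip":-1},{"ax":0,"ay":0,"az":0,"x":0,"y":0,"z":-31,"grip":-1},{"ax":0,"ay":0,"az":0,"x":8,"y":-0.7,"z":-31,"grip":-1},{"ax":0,"ay":0,"az":0,"x":16,"y":-1.5,"z":-31,"grip":-1},{"ax":0,"ay":0,"az":0,"x":24,"y":-2.2,"z":-31,"grip":-1},{"ax":0,"ay":0,"az":0,"x":30,"y":-2.8,"z":-31,"grip":-1},{"ax":0,"ay":0,"az":0,"x":30,"y":-2.8,"z":-31,"grip":-1}]'
python3 -m handwheel '[{"ax":0,"ay":0,"az":0,"x":0,"y":0,"z":-1,"grip":-1},{"ax":0,"ay":0,"az":0,"x":0,"y":0,"z":-1,"grip":-1},{"ax":0,"ay":0,"az":0,"x":10,"y":-0.9,"z":-1,"grip":-1},{"ax":0,"ay":0,"az":0,"x":20,"y":-1.9,"z":-1,"grip":-1},{"ax":0,"ay":0,"az":0,"x":30,"y":-2.8,"z":-1,"grip":-1},{"ax":0,"ay":0,"az":0,"x":36,"y":-3.3,"z":-1,"grip":-1},{"ax":0,"ay":0,"az":0,"x":36,"y":-3.3,"z":-1,"grip":-1}]'
```

```text
time: 21.03
tcp_pos: [0.5683, 0.1176, 0.0476]
eef_rot: [0.002, 0.047, 0.999, 0.0]
contact_force: [-0.2, -0.4, -0.9]
opening: 0.0106
grasp_force: 58.7
time: 21.62
tcp_pos: [0.6039, 0.1142, 0.0458]
eef_rot: [0.001, 0.047, 0.999, -0.0]
contact_force: [-0.2, -0.5, -0.5]
opening: 0.0108
grasp_force: 58.7
```

```bash
python3 -m handwheel '[{"ax":0,"ay":0,"az":0,"x":3,"y":-0.3,"z":0,"grip":-1},{"ax":0,"ay":0,"az":0,"x":5,"y":-0.5,"z":-1,"grip":-1},{"ax":0,"ay":0,"az":0,"x":7,"y":-0.6,"z":-2,"grip":-1},{"ax":0,"ay":0,"az":0,"x":9,"y":-0.8,"z":-2,"grip":-1},{"ax":0,"ay":0,"az":0,"x":11,"y":-1,"z":-2,"grip":-1},{"ax":0,"ay":0,"az":0,"x":11,"y":-1,"z":-2,"grip":-1}]'
```

```text
time: 22.12
tcp_pos: [0.6117, 0.1141, 0.0443]
eef_rot: [-0.001, 0.046, 0.999, 0.0]
contact_force: [-4.7, 0.3, 6.8]
opening: 0.0106
grasp_force: 59.8
```

```bash
python3 -m handwheel '[{"ax":0,"ay":0,"az":0,"x":2,"y":-0.2,"z":0,"grip":-1},{"ax":0,"ay":0,"az":0,"x":4,"y":-0.4,"z":0,"grip":-1},{"ax":0,"ay":0,"az":0,"x":4,"y":-0.4,"z":0,"grip":-1}]'
python3 -m handwheel '[{"ax":0,"ay":0,"az":0,"x":-4,"y":0.4,"z":1,"grip":-1},{"ax":0,"ay":0,"az":0,"x":-4,"y":0.4,"z":1,"grip":-0.5},{"ax":0,"ay":0,"az":0,"x":-4,"y":0.4,"z":1,"grip":0},{"ax":0,"ay":0,"az":0,"x":-4,"y":0.4,"z":1,"grip":0},{"ax":0,"ay":0,"az":0,"x":-4,"y":0.4,"z":25,"grip":0},{"ax":0,"ay":0,"az":0,"x":-4,"y":0.4,"z":60,"grip":0},{"ax":0,"ay":0,"az":0,"x":-4,"y":0.4,"z":70,"grip":-1},{"ax":0,"ay":0,"az":0,"x":-4,"y":0.4,"z":70,"grip":-1}]'
```

```text
time: 22.37
tcp_pos: [0.6115, 0.1141, 0.0443]
eef_rot: [-0.006, 0.046, 0.999, -0.0]
contact_force: [-18.0, -0.4, 17.5]
opening: 0.0103
grasp_force: 61.2
time: 23.03
tcp_pos: [0.6156, 0.1141, 0.1171]
eef_rot: [0.003, 0.046, 0.999, 0.001]
contact_force: [0.1, -0.9, 0.5]
opening: 0.0198
grasp_force: 0.0
```

```bash
python3 -m handwheel '[{"ax":0,"ay":0,"az":0,"x":32,"y":-3,"z":0,"grip":-1},{"ax":0,"ay":0,"az":0,"x":62,"y":-6,"z":0,"grip":-1},{"ax":0,"ay":0,"az":0,"x":62,"y":-6,"z":-25,"grip":-1},{"ax":0,"ay":0,"az":0,"x":62,"y":-6,"z":-50,"grip":-1},{"ax":0,"ay":0,"az":0,"x":62,"y":-6,"z":-58,"grip":-1},{"ax":0,"ay":0,"az":0,"x":62,"y":-6,"z":-64,"grip":-1},{"ax":0,"ay":0,"az":0,"x":62,"y":-6,"z":-69,"grip":-1},{"ax":0,"ay":0,"az":0,"x":62,"y":-6,"z":-69,"grip":-1}]'
python3 -m handwheel '[{"ax":0,"ay":0,"az":0,"x":0,"y":0,"z":-3,"grip":-1},{"ax":0,"ay":0,"az":0,"x":0,"y":0,"z":-6,"grip":-1},{"ax":0,"ay":0,"az":0,"x":0,"y":0,"z":-9,"grip":-1},{"ax":0,"ay":0,"az":0,"x":0,"y":0,"z":-12,"grip":-1},{"ax":0,"ay":0,"az":0,"x":0,"y":0,"z":-12,"grip":-1}]'
```

```text
time: 23.7
tcp_pos: [0.6745, 0.1077, 0.0443]
eef_rot: [-0.0, 0.046, 0.999, -0.0]
contact_force: [0.1, -0.2, -0.1]
opening: -0.0001
grasp_force: 0.0
time: 24.12
tcp_pos: [0.6762, 0.1081, 0.0383]
eef_rot: [0.001, 0.046, 0.999, 0.001]
contact_force: [-11.2, -2.3, 28.4]
opening: 0.0004
grasp_force: 13.9
```

```bash
python3 -m handwheel '[{"ax":0,"ay":0,"az":0,"x":0,"y":0,"z":35,"grip":-1},{"ax":0,"ay":0,"az":0,"x":0,"y":0,"z":75,"grip":-1},{"ax":0,"ay":0,"az":2,"x":-24,"y":31,"z":80,"grip":1},{"ax":0,"ay":0,"az":4,"x":-46,"y":64,"z":80,"grip":1},{"ax":0,"ay":0,"az":6,"x":-68,"y":97,"z":80,"grip":1},{"ax":0,"ay":0,"az":8,"x":-90,"y":130,"z":80,"grip":1},{"ax":0,"ay":0,"az":10,"x":-112,"y":163,"z":80,"grip":1},{"ax":0,"ay":0,"az":12,"x":-134,"y":196,"z":80,"grip":1}]'
python3 -m handwheel '[{"ax":0,"ay":0,"az":0,"x":-22,"y":33,"z":0,"grip":1},{"ax":0,"ay":0,"az":0,"x":-44,"y":66,"z":0,"grip":1},{"ax":0,"ay":0,"az":0,"x":-54,"y":78,"z":-20,"grip":1},{"ax":0,"ay":0,"az":0,"x":-54,"y":78,"z":-40,"grip":1},{"ax":0,"ay":0,"az":0,"x":-54,"y":78,"z":-40,"grip":1},{"ax":0,"ay":0,"az":0,"x":-54,"y":78,"z":-40,"grip":1}]'
python3 - <<'E'
from h import *
J=shots('g12')
for c in("yellow","violet","green"): print(c,[b for b in blobs(J['scene'],c,10)],"top",[b for b in blobs(J['top'],c,10)])
o=robot.observe(); print(o["tcp_pos"],o["eef_rot"])
E
```

```text
time: 24.78
tcp_pos: [0.5402, 0.3056, 0.1138]
eef_rot: [0.001, -0.059, 0.998, 0.001]
contact_force: [0.5, 0.2, -0.5]
opening: 0.0721
grasp_force: 0.0
time: 25.28
tcp_pos: [0.4868, 0.3812, 0.0725]
eef_rot: [-0.0, -0.058, 0.998, -0.001]
contact_force: [0.4, -0.2, 0.6]
opening: 0.0855
grasp_force: 0.0
yellow [(117, [231.1, 175.5], [226, 169, 11, 15]), (44, [220.7, 181.3], [216, 175, 11, 13]), (18, [211.1, 186.6], [207, 184, 9, 5]), (262, [316.0, 310.2], [307, 302, 19, 18])] top [(231, [106.7, 157.9], [98, 150, 18, 17]), (39, [297.6, 166.6], [293, 162, 11, 10]), (78, [296.2, 179.1], [285, 177, 23, 6]), (51, [295.1, 191.8], [293, 187, 6, 11])]
violet [(35, [133.9, 91.8], [131, 89, 6, 7]), (29, [150.0, 91.0], [147, 88, 6, 7]), (17, [161.4, 110.5], [160, 108, 4, 6]), (101, [268.8, 225.0], [265, 218, 9, 15]), (40, [257.7, 231.9], [252, 225, 12, 15]), (13, [247.0, 238.2], [243, 236, 9, 4]), (50, [164.0, 249.5], [160, 246, 8, 9])] top [(33, [240.2, 74.5], [238, 71, 5, 8]), (13, [214.2, 159.1], [209, 155, 9, 7]), (59, [211.3, 169.2], [200, 167, 23, 5]), (35, [508.7, 169.7], [505, 166, 7, 7]), (48, [208.4, 180.9], [206, 176, 6, 11]), (37, [448.6, 180.3], [445, 178, 8, 6]), (42, [498.7, 188.1], [494, 185, 10, 6])]
green [(27, [270.0, 135.1], [266, 132, 9, 7]), (33, [232.2, 197.0], [227, 191, 11, 13]), (24, [222.5, 201.5], [219, 199, 8, 5]), (95, [370.8, 278.2], [366, 271, 11, 16])] top [(20, [269.4, 165.0], [265, 161, 10, 7]), (66, [268.1, 175.9], [257, 174, 23, 5]), (31, [101.9, 229.7], [98, 228, 9, 4])]
[0.48852468 0.38122982 0.07400184] [ 1.11319515e-03 -5.73172108e-02  9.98355314e-01  4.05950479e-04]
```

```bash
python3 -m handwheel '[{"ax":0,"ay":0,"az":0,"x":1,"y":1,"z":-25,"grip":1},{"ax":0,"ay":0,"az":0,"x":1,"y":1,"z":-47,"grip":1},{"ax":0,"ay":0,"az":0,"x":1,"y":1,"z":-56,"grip":1},{"ax":0,"ay":0,"az":0,"x":1,"y":1,"z":-56,"grip":1},{"ax":0,"ay":0,"az":0,"x":1,"y":1,"z":-56,"grip":0},{"ax":0,"ay":0,"az":0,"x":1,"y":1,"z":-56,"grip":-0.5},{"ax":0,"ay":0,"az":0,"x":1,"y":1,"z":-56,"grip":-1},{"ax":0,"ay":0,"az":0,"x":1,"y":1,"z":-56,"grip":-1}]'
python3 -m handwheel '[{"ax":0,"ay":0,"az":0,"x":0,"y":0,"z":0,"grip":-1},{"ax":0,"ay":0,"az":0,"x":0,"y":0,"z":0,"grip":-1},{"ax":0,"ay":0,"az":0,"x":0,"y":0,"z":0,"grip":-1}]'
python3 -c "
from h import *
print(tri((268.8,225),(208.4,180.9)))"
```

```text
time: 26.05
tcp_pos: [0.4886, 0.3832, 0.018]
eef_rot: [0.001, -0.058, 0.998, 0.001]
contact_force: [-0.7, -0.1, -0.7]
opening: 0.0389
grasp_force: 0.0
time: 26.3
tcp_pos: [0.4882, 0.3831, 0.0174]
eef_rot: [0.0, -0.058, 0.998, 0.0]
contact_force: [-0.3, -0.2, 4.8]
opening: 0.0108
grasp_force: 59.5
(array([0.61006187, 0.11540902, 0.06034668]), [np.float64(0.8669715168822593), np.float64(0.8669715168817672)])
```

```bash
python3 -m handwheel '[{"ax":0,"ay":0,"az":0,"x":0,"y":0,"z":35,"grip":-1},{"ax":0,"ay":0,"az":0,"x":0,"y":0,"z":70,"grip":-1},{"ax":0,"ay":0,"az":-2,"x":0,"y":-25,"z":92,"grip":-1},{"ax":0,"ay":0,"az":-4,"x":0,"y":-62,"z":92,"grip":-1},{"ax":0,"ay":0,"az":-6,"x":0,"y":-99,"z":92,"grip":-1},{"ax":0,"ay":0,"az":-8,"x":0,"y":-136,"z":92,"grip":-1},{"ax":0,"ay":0,"az":-10,"x":0,"y":-173,"z":92,"grip":-1},{"ax":0,"ay":0,"az":-12,"x":0,"y":-210,"z":92,"grip":-1}]'
python3 -m handwheel '[{"ax":0,"ay":0,"az":0,"x":0,"y":-38,"z":0,"grip":-1},{"ax":0,"ay":0,"az":0,"x":5,"y":-76,"z":0,"grip":-1},{"ax":0,"ay":0,"az":0,"x":15,"y":-114,"z":0,"grip":-1},{"ax":0,"ay":0,"az":0,"x":25,"y":-150,"z":0,"grip":-1},{"ax":0,"ay":0,"az":0,"x":35,"y":-180,"z":0,"grip":-1},{"ax":0,"ay":0,"az":0,"x":35,"y":-195,"z":-30,"grip":-1},{"ax":0,"ay":0,"az":0,"x":35,"y":-195,"z":-32,"grip":-1},{"ax":0,"ay":0,"az":0,"x":35,"y":-195,"z":-32,"grip":-1}]'
python3 -m handwheel '[{"ax":0,"ay":0,"az":0,"x":0,"y":0,"z":0,"grip":-1}]'
```

```text
time: 26.97
tcp_pos: [0.4874, 0.1711, 0.1088]
eef_rot: [0.0, 0.047, 0.999, 0.0]
contact_force: [1.2, -0.3, -1.3]
opening: 0.0106
grasp_force: 58.9
time: 27.63
tcp_pos: [0.5211, -0.0232, 0.0753]
eef_rot: [-0.002, 0.048, 0.999, -0.0]
contact_force: [-0.2, 1.0, -0.9]
opening: 0.0105
grasp_force: 58.8
time: 27.72
tcp_pos: [0.5227, -0.0212, 0.0767]
eef_rot: [-0.0, 0.046, 0.999, 0.0]
contact_force: [-0.8, 0.1, -0.1]
opening: 0.0104
grasp_force: 58.8
```

```bash
python3 -m handwheel '[{"ax":0,"ay":0,"az":0,"x":0,"y":0,"z":-15,"grip":-1},{"ax":0,"ay":0,"az":0,"x":0,"y":0,"z":-30,"grip":-1},{"ax":0,"ay":0,"az":0,"x":0,"y":0,"z":-30,"grip":-1},{"ax":0,"ay":0,"az":0,"x":8,"y":-0.7,"z":-30,"grip":-1},{"ax":0,"ay":0,"az":0,"x":16,"y":-1.5,"z":-30,"grip":-1},{"ax":0,"ay":0,"az":0,"x":24,"y":-2.2,"z":-30,"grip":-1},{"ax":0,"ay":0,"az":0,"x":30,"y":-2.8,"z":-30,"grip":-1},{"ax":0,"ay":0,"az":0,"x":30,"y":-2.8,"z":-30,"grip":-1}]'
python3 -m handwheel '[{"ax":0,"ay":0,"az":0,"x":0,"y":0,"z":-1,"grip":-1},{"ax":0,"ay":0,"az":0,"x":0,"y":0,"z":-1,"grip":-1},{"ax":0,"ay":0,"az":0,"x":10,"y":-0.9,"z":-1,"grip":-1},{"ax":0,"ay":0,"az":0,"x":20,"y":-1.9,"z":-1,"grip":-1},{"ax":0,"ay":0,"az":0,"x":30,"y":-2.8,"z":-1,"grip":-1},{"ax":0,"ay":0,"az":0,"x":36,"y":-3.3,"z":-1,"grip":-1},{"ax":0,"ay":0,"az":0,"x":36,"y":-3.3,"z":-1,"grip":-1}]'
```

```text
time: 28.38
tcp_pos: [0.5553, -0.0251, 0.0475]
eef_rot: [0.002, 0.046, 0.999, -0.0]
contact_force: [0.4, -0.4, -1.5]
opening: 0.0108
grasp_force: 58.8
time: 28.97
tcp_pos: [0.5909, -0.0286, 0.0458]
eef_rot: [0.001, 0.046, 0.999, -0.0]
contact_force: [0.6, 0.3, 0.6]
opening: 0.0105
grasp_force: 58.8
```

```bash
python3 -m handwheel '[{"ax":0,"ay":0,"az":0,"x":3,"y":-0.3,"z":0,"grip":-1},{"ax":0,"ay":0,"az":0,"x":5,"y":-0.5,"z":-1,"grip":-1},{"ax":0,"ay":0,"az":0,"x":7,"y":-0.6,"z":-2,"grip":-1},{"ax":0,"ay":0,"az":0,"x":9,"y":-0.8,"z":-2,"grip":-1},{"ax":0,"ay":0,"az":0,"x":11,"y":-1,"z":-2,"grip":-1},{"ax":0,"ay":0,"az":0,"x":13,"y":-1.2,"z":-2,"grip":-1},{"ax":0,"ay":0,"az":0,"x":13,"y":-1.2,"z":-2,"grip":-1}]'
```

```text
time: 29.55
tcp_pos: [0.5969, -0.0292, 0.0434]
eef_rot: [-0.005, 0.046, 0.999, 0.0]
contact_force: [-15.4, 0.9, 11.6]
opening: 0.0108
grasp_force: 60.7
```

```bash
python3 -m handwheel '[{"ax":0,"ay":0,"az":0,"x":-4,"y":0.4,"z":1,"grip":-1},{"ax":0,"ay":0,"az":0,"x":-4,"y":0.4,"z":1,"grip":-0.5},{"ax":0,"ay":0,"az":0,"x":-4,"y":0.4,"z":1,"grip":0},{"ax":0,"ay":0,"az":0,"x":-4,"y":0.4,"z":1,"grip":0},{"ax":0,"ay":0,"az":0,"x":-4,"y":0.4,"z":25,"grip":0},{"ax":0,"ay":0,"az":0,"x":-4,"y":0.4,"z":60,"grip":0},{"ax":0,"ay":0,"az":0,"x":-4,"y":0.4,"z":70,"grip":-1},{"ax":0,"ay":0,"az":0,"x":-4,"y":0.4,"z":70,"grip":-1}]'
python3 -m handwheel '[{"ax":0,"ay":0,"az":0,"x":32,"y":-3,"z":0,"grip":-1},{"ax":0,"ay":0,"az":0,"x":62,"y":-6,"z":0,"grip":-1},{"ax":0,"ay":0,"az":0,"x":62,"y":-6,"z":-25,"grip":-1},{"ax":0,"ay":0,"az":0,"x":62,"y":-6,"z":-50,"grip":-1},{"ax":0,"ay":0,"az":0,"x":62,"y":-6,"z":-58,"grip":-1},{"ax":0,"ay":0,"az":0,"x":62,"y":-6,"z":-64,"grip":-1},{"ax":0,"ay":0,"az":0,"x":62,"y":-6,"z":-69,"grip":-1},{"ax":0,"ay":0,"az":0,"x":62,"y":-6,"z":-69,"grip":-1}]'
python3 -m handwheel '[{"ax":0,"ay":0,"az":0,"x":0,"y":0,"z":-3,"grip":-1},{"ax":0,"ay":0,"az":0,"x":0,"y":0,"z":-6,"grip":-1},{"ax":0,"ay":0,"az":0,"x":0,"y":0,"z":-9,"grip":-1},{"ax":0,"ay":0,"az":0,"x":0,"y":0,"z":-11,"grip":-1},{"ax":0,"ay":0,"az":0,"x":0,"y":0,"z":-11,"grip":-1}]'
```

```text
time: 30.22
tcp_pos: [0.6007, -0.0293, 0.1172]
eef_rot: [0.004, 0.046, 0.999, 0.0]
contact_force: [0.2, -0.6, -0.3]
opening: 0.0192
grasp_force: 0.0
time: 30.88
tcp_pos: [0.6594, -0.0352, 0.0443]
eef_rot: [-0.0, 0.046, 0.999, 0.0]
contact_force: [1.0, 0.2, -0.9]
opening: -0.0003
grasp_force: 0.0
time: 31.3
tcp_pos: [0.6611, -0.0353, 0.0383]
eef_rot: [0.001, 0.046, 0.999, 0.001]
contact_force: [-10.3, 0.9, 23.8]
opening: 0.0004
grasp_force: 12.1
```

```bash
python3 -m handwheel '[{"ax":0,"ay":0,"az":0,"x":0,"y":0,"z":35,"grip":-1},{"ax":0,"ay":0,"az":0,"x":0,"y":0,"z":75,"grip":-1},{"ax":0,"ay":0,"az":0,"x":0,"y":40,"z":80,"grip":-1},{"ax":0,"ay":0,"az":0,"x":0,"y":80,"z":80,"grip":-1},{"ax":0,"ay":0,"az":0,"x":-2,"y":120,"z":80,"grip":-1},{"ax":0,"ay":0,"az":0,"x":-4,"y":160,"z":80,"grip":-1},{"ax":0,"ay":0,"az":0,"x":-7,"y":200,"z":80,"grip":-1},{"ax":0,"ay":0,"az":0,"x":-7,"y":221,"z":80,"grip":-1}]'
python3 - <<'E'
from h import *
np.set_printoptions(precision=4,suppress=True)
robot.snapshot("top"); J=shots('g13'); o=robot.observe(); print(o["tcp_pos"])
for c in("yellow","violet","green","red"): print(c,[b for b in blobs(J['scene'],c,8) if 200<b[1][0]<310 and 150<b[1][1]<260],"top",[b for b in blobs(J['top'],c,8) if 190<b[1][0]<310 and 150<b[1][1]<270])
cv2.imwrite("pics/c9.png",cv2.resize(J['scene'][130:280,170:340,::-1],None,fx=4,fy=4,interpolation=2))
E
```

```text
time: 31.97
tcp_pos: [0.6519, 0.1934, 0.1144]
eef_rot: [0.001, 0.043, 0.999, 0.002]
contact_force: [-0.2, 0.7, 0.8]
opening: 0.0001
grasp_force: 0.0
[0.6527 0.1895 0.1141]
yellow [(116, [231.2, 175.5], [226, 169, 11, 15]), (44, [220.7, 181.3], [216, 175, 11, 13]), (18, [211.1, 186.6], [207, 184, 9, 5])] top [(39, [297.6, 166.6], [293, 162, 11, 10]), (75, [296.3, 179.1], [285, 177, 23, 6]), (51, [295.1, 191.8], [293, 187, 6, 11])]
violet [(63, [267.5, 226.2], [265, 220, 6, 13]), (40, [257.7, 231.9], [252, 225, 12, 15]), (12, [247.3, 238.4], [243, 237, 9, 3])] top [(15, [214.3, 158.3], [209, 153, 9, 9]), (60, [211.3, 169.2], [200, 167, 23, 5]), (49, [208.4, 180.9], [206, 176, 6, 11])]
green [(91, [242.8, 191.0], [239, 185, 8, 14]), (33, [232.2, 197.0], [227, 191, 11, 13]), (8, [222.5, 203.2], [219, 202, 8, 3])] top [(9, [266.4, 165.6], [265, 162, 5, 7]), (66, [268.1, 175.9], [257, 174, 23, 5]), (38, [266.0, 187.6], [264, 183, 5, 11])]
red [] top [(21, [277.2, 253.6], [275, 251, 5, 6]), (48, [248.5, 253.9], [244, 252, 10, 5]), (21, [263.0, 254.0], [261, 252, 5, 5]), (21, [270.0, 254.0], [268, 252, 5, 5])]
```

View pics/c9.png

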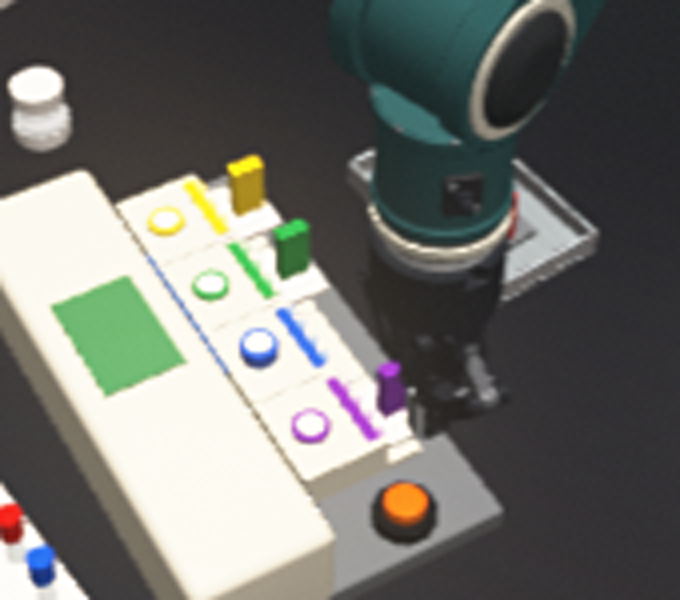

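All three cards are in their bays with their caps down (flush rings), and blue is still empty. The button shows at about (271,256). Next is the start button.

```bash
python3 -m handwheel '[{"ax":0,"ay":0,"az":0,"x":0,"y":-1,"z":0,"grip":-1},{"ax":0,"ay":0,"az":0,"x":0,"y":-1,"z":-30,"grip":-1},{"ax":0,"ay":0,"az":0,"x":0,"y":-1,"z":-60,"grip":-1},{"ax":0,"ay":0,"az":0,"x":0,"y":-1,"z":-80,"grip":-1},{"ax":0,"ay":0,"az":0,"x":0,"y":-1,"z":-88,"grip":-1},{"ax":0,"ay":0,"az":0,"x":0,"y":-1,"z":-92,"grip":-1},{"ax":0,"ay":0,"az":0,"x":0,"y":-1,"z":-96,"grip":-1},{"ax":0,"ay":0,"az":0,"x":0,"y":-1,"z":-96,"grip":-1}]'
python3 -m handwheel '[{"ax":0,"ay":0,"az":0,"x":0,"y":0,"z":-2,"grip":-1},{"ax":0,"ay":0,"az":0,"x":0,"y":0,"z":-4,"grip":-1},{"ax":0,"ay":0,"az":0,"x":0,"y":0,"z":-6,"grip":-1},{"ax":0,"ay":0,"az":0,"x":0,"y":0,"z":-6,"grip":-1}]'
```

```text
time: 32.78
tcp_pos: [0.6532, 0.1823, 0.0206]
eef_rot: [-0.0, 0.048, 0.999, -0.001]
contact_force: [-2.2, -2.6, 6.1]
opening: 0.0006
grasp_force: 3.0
time: 33.12
tcp_pos: [0.6537, 0.1825, 0.0199]
eef_rot: [-0.0, 0.047, 0.999, 0.0]
contact_force: [-19.6, -7.1, 40.4]
opening: -0.0001
grasp_force: 20.6
```

Run:
```python
from h import *
J=shots('g14')
print(blobs(J['scene'],"orange",5)[-12:])
cv2.imwrite("pics/c10.png",cv2.resize(J['scene'][200:290,220:320,::-1],None,fx=6,fy=6,interpolation=2))
```

```text
[(5622, [473.5, 56.4], [428, 1, 84, 115]), (6, [478.2, 17.8], [477, 16, 3, 5]), (130, [385.0, 37.8], [378, 28, 14, 18]), (389, [68.1, 166.8], [48, 128, 35, 63]), (58, [270.8, 258.1], [265, 255, 12, 7]), (1105, [406.1, 360.8], [379, 304, 63, 80]), (9, [446.0, 325.6], [442, 322, 9, 8]), (8, [456.5, 334.1], [453, 331, 8, 7]), (6, [464.7, 340.8], [463, 339, 5, 5]), (16, [476.2, 350.2], [469, 344, 15, 13]), (5, [486.2, 358.4], [485, 357, 4, 4]), (10, [494.5, 365.0], [490, 361, 10, 9])]
```

View pics/c10.png

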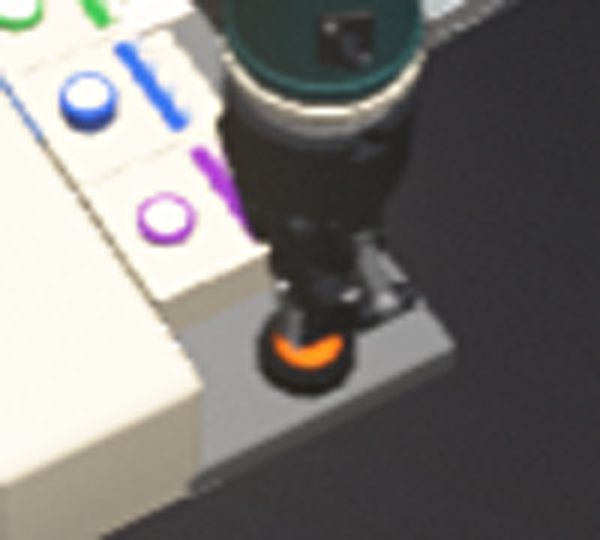

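Fingertips are on the orange button at about (271,258), pushed against its hard stop. I lift away and make the final check.

```bash
python3 -m handwheel '[{"ax":0,"ay":0,"az":0,"x":0,"y":0,"z":8,"grip":-1},{"ax":0,"ay":0,"az":0,"x":0,"y":0,"z":40,"grip":-1},{"ax":0,"ay":0,"az":0,"x":0,"y":0,"z":80,"grip":-1},{"ax":0,"ay":0,"az":0,"x":0,"y":20,"z":115,"grip":-1},{"ax":0,"ay":0,"az":0,"x":-30,"y":40,"z":135,"grip":-1},{"ax":0,"ay":0,"az":0,"x":-60,"y":65,"z":135,"grip":-1},{"ax":0,"ay":0,"az":0,"x":-90,"y":90,"z":135,"grip":-1},{"ax":0,"ay":0,"az":0,"x":-120,"y":115,"z":135,"grip":-1}]'
python3 -m handwheel '[{"ax":0,"ay":0,"az":0,"x":0,"y":0,"z":0,"grip":-1},{"ax":0,"ay":0,"az":0,"x":0,"y":0,"z":0,"grip":-1},{"ax":0,"ay":0,"az":0,"x":0,"y":0,"z":0,"grip":-1},{"ax":0,"ay":0,"az":0,"x":0,"y":0,"z":0,"grip":-1}]'
python3 - <<'E'
from h import *
np.set_printoptions(precision=4,suppress=True)
J=shots('g15')
F={}
for c in("yellow","violet","green","red"):
    F[c]=[b for b in blobs(J['scene'],c,8) if 200<b[1][0]<310 and 150<b[1][1]<260],[b for b in blobs(J['top'],c,8) if 190<b[1][0]<310 and 150<b[1][1]<270]; print(c,*F[c])
print(tri((242.8,191.0),(266,187.6)),[b for n in J for b in blobs(J[n],"yellow",150)])
cv2.imwrite("pics/c11.png",J['scene'][:,:,::-1])
E
```

```text
time: 33.88
tcp_pos: [0.5332, 0.3005, 0.1494]
eef_rot: [0.002, 0.047, 0.999, 0.002]
contact_force: [-0.0, 0.9, -0.5]
opening: 0.0002
grasp_force: 0.0
time: 34.22
tcp_pos: [0.5348, 0.2982, 0.1477]
eef_rot: [0.001, 0.048, 0.999, 0.0]
contact_force: [0.5, 0.3, -0.2]
opening: -0.0002
grasp_force: 0.0
yellow [(113, [231.1, 175.4], [226, 169, 10, 15]), (44, [220.7, 181.3], [216, 175, 11, 13]), (18, [211.1, 186.6], [207, 184, 9, 5])] [(39, [297.6, 166.6], [293, 162, 11, 10]), (76, [296.3, 179.1], [285, 177, 23, 6]), (51, [295.1, 191.8], [293, 187, 6, 11])]
violet [(99, [268.8, 225.0], [265, 218, 9, 15]), (40, [257.7, 231.9], [252, 225, 12, 15]), (12, [247.3, 238.4], [243, 237, 9, 3])] [(13, [214.2, 159.1], [209, 155, 9, 7]), (58, [211.3, 169.1], [200, 167, 23, 5]), (48, [208.4, 180.9], [206, 176, 6, 11])]
green [(88, [242.7, 191.2], [239, 185, 8, 14]), (33, [232.2, 197.0], [227, 191, 11, 13]), (8, [222.5, 203.2], [219, 202, 8, 3])] [(9, [266.4, 165.6], [265, 162, 5, 7]), (65, [268.0, 175.9], [257, 174, 23, 5]), (38, [266.0, 187.6], [264, 183, 5, 11])]
red [(11, [279.0, 174.0], [277, 173, 5, 3]), (91, [294.8, 181.9], [291, 175, 8, 15]), (12, [282.8, 177.1], [281, 176, 5, 3]), (11, [286.5, 180.6], [285, 179, 4, 4])] [(21, [277.2, 253.6], [275, 251, 5, 6]), (48, [248.5, 253.9], [244, 252, 10, 5]), (21, [263.0, 254.0], [261, 252, 5, 5]), (21, [270.0, 254.0], [268, 252, 5, 5])]
(array([ 0.5969, -0.0281,  0.0594]), [np.float64(0.985066928278886), np.float64(0.9850669282785661)]) [(263, [316.1, 310.2], [307, 302, 19, 18]), (231, [106.7, 157.9], [98, 150, 18, 17])]
```

View pics/c11.png

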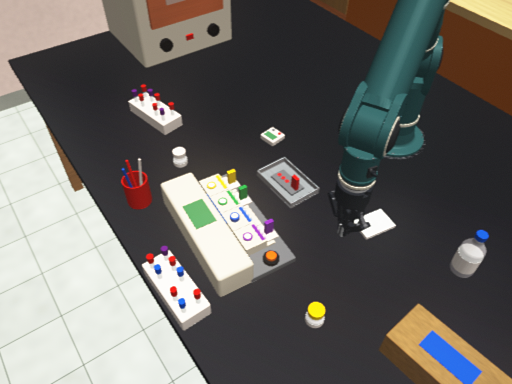

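The three cards sit in their bays at (231,175), (243,191) and (269,225). The red card is flat in the tray at (295,182), and both pots stand at (180,157) and (316,313). I hand in.

```bash
python3 -c "
from plant import robot
print(robot.close_job())"
```

```text
the job is handed in; nothing more can be done
None
```

The job is handed in, with no verdict returned: the used red card is flat in the tray, the yellow, violet and green cards (no blue was present) are home with their caps down, the start button was pressed to its stop, and both pots are upright.

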